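# Demould a resin specimen block and set it up under the magnifier

## Robot

A 7-joint arm with a two-finger parallel gripper is mounted at the origin on the work surface. World frame = base frame: x ahead of the robot, y to its left, z up, the work surface at z = 0. Lengths are in mm, angles in rad, forces in N, time in s.
With the tool pointing down it reaches from about 400 to 875 mm from the base axis. Payload 4.4 kg.
Tool frame: the origin (TCP) lies on the centre line of the jaws, within the pads' length; the fingertips stand 14 mm ahead of it and the grasp point (between the pads) lies 5 mm behind it; z points along the fingers, x is the direction in which the jaws open and shut, and the axes are right-handed (so a half turn about z gives the same grasp; the last joint's range is limited). The gripper opens to 85 mm and grips with 20 to 120 N. Pads are 22 mm wide; open, the fingers measure 114 mm over their backs; the gripper's body (76 mm by 85 mm) begins 54 mm behind the grasp point. The pads swing forward as they close: fully open they stand 13 mm farther back than shut.
Start: joints at [1.19, 0.628, 0.038, 1.517, -0.027, 0.996, -0.02], TCP at [201.285, -618.063, 221.013] pointing down, gripper open.
Joint ranges: [-3.06, 3.06], [-0.37, 2.12], [-1.25, 1.32], [0.18, 2.47], [-1.1, 4.24], [0.23, 1.98], [-2.94, 2.94]. Speed limits (rad/s): [2.57, 2.57, 3.14, 3.14, 3.14, 3.14, 3.14].

## Interface

Orientations are given as [roll, pitch, yaw] about the fixed x, y, z axes, in that order (R = Rz(yaw) Ry(pitch) Rx(roll)).
In Python, from cell import ctrl gives the robot as it stands.
- The arm moves only by the tool send_rows, never from a script. Its argument "commands" is a list of rows, each a list of 5 numbers: the finger opening in mm, from 0 to 85.4, then the shift along the tool's x, y, z in mm, then the turn about the tool's z in degrees. In form: [[grip, x, y, z, roll], ...]. A call has 1 to 5 rows; each row is the pose to reach, as a shift and turn from the pose measured when the call began, along the tool's axes at that moment; what a row does not reach only later rows make up. A row lasts 1/10 s, in which the tool goes at most 50 mm and 8.59 degrees, less where a joint would pass 70% of its speed; a pose out of reach is approached as far as the arm can. A call with a gripper value outside its range is refused whole. The fingers move at their own pace and stop on an object; the grip force is fixed at half the most. Time passes only in rows, so rows that repeat a pose let the fingers close. It gives the time, the measured TCP pose, the force and the opening at its end, in the units of the state.
- ctrl.read_state(): the state, without advancing time (a new reading comes with each control period).
- ctrl.get_image(name): name is "side" or "top"; returns the picture (480x640x3 uint8, red, green, blue); there is no depth.
- ctrl.camera_params(name): a dict with "fx", "fy", "cx", "cy" (pixels), "k1" (the pictures are not rectified: a ray, as slopes to the right and down, at radius r is drawn at 1 + k1 r^2 times it, then the intrinsics apply), "cam_to_world" (4x4, takes a point from camera to world coordinates). Camera axes: x right, y down, z forward; pixel columns grow to the right and rows downward; lengths in mm; the calibration is good to about 2 mm. A picture is of the moment at which its call begins. camera_params takes no time and is no camera call.
- ctrl.finish_job(): hands the job in, once; it reports no verdict.
The state is a dict: "clock": time; "qpos": joint angles; "qd": joint speeds; "tau": joint torques, N m; "eef_pos": TCP position; "tool_rot": TCP orientation; "force": force on the tool from outside, world axes, zero at the start; "torque": the same for the moment, N m; "width": finger opening in mm.
Only numpy, scipy, OpenCV 4.12 (cv2) and the standard library are available. Lean on these libraries where they do the work, as an engineer would, in place of code of your own. Each camera call takes 0.05 s, during which the arm holds its last target.

## Task

Press the mould's red knock-out lever right down so that one end of the resin block tips up, then draw the block out and set it down (no dropping or ramming) leaf up, lengthwise along the middle of the black rest, its end snug and square against the steel stop. Let go of it, then swing the magnifier arm until the lens is centred over the block. Leave the other things on the bench alone.

Things in the scene. Friction and masses are not known exactly. Their poses are not given: they have to be found in the camera images.
- mould: Fixed aluminium mould 165 x 86 x 66 mm high on a dark plate 185 x 106 mm. Origin: centre of underside; x along the cavity, away from the robot; z up. Cavity centred: 125 x 50 mm, 22 deep (floor 44, rim 66 mm up). Lever down: two pins at x = +45 mm rise 43 mm from the floor and lift the block's far (+x) end; it leans about 24 deg, near end in the cavity against the near wall.
- block_center (a point): Centre of the loose casting: amber resin block 120 (its x) x 46 (its y) x 22 mm (its z), about 0.13 kg (varies), with a dark leaf in its top face. At the start it lies flush in the cavity with 2 mm of play all round, too little for fingers. Its z axis points out of the leaf face; its long axis is x.
- knockout (a joint): Knock-out lever on the mould's left (+y) side, hinged at x = +45 mm, y = +66 mm, z = 55 mm of the mould, its arm running towards the robot. 0 = up (start), 0.7 rad = fully down at its stop. Stiff: it needs about 4 to 5 N down on its pad, and it stays where it is left; the ejector pins move with it (63 mm per rad).
- lever_pad (a point): Centre of the top of the red press pad (42 x 30 mm) at the free end of the knock-out lever, 100 mm from the hinge. About 97 mm above the table when up, about 29 mm when down; on the way it shifts horizontally by up to 9 mm.
- stand: Fixed inspection stand. Origin on the table under the block's place; x away from the robot to stop and post; z up. Grey foot 12 mm high, x -80 to +180, 110 mm wide. Raised black rest 34 mm wide, x -52 to +68, top 40 mm up: the block lies lengthwise, overhanging its sides, so fingers have room below its edges. Post 18 mm thick at x = +150 mm, y = 0, 150 mm high, carries the magnifier.
- stop_face (a point): Foot of the near face of the steel stop across the far end of the rest (at x = +60 mm, z = 40 mm of the stand): 34 mm wide, 14 mm high. A block pushed home against it has its centre on the stand's origin in x.
- magnifier (a joint): Friction-held magnifier arm turning level about the post. 0 = lens exactly over the middle of the rest; positive = swung out towards the stand's -y side; range -0.35 to 1.45 rad, no stop or click at 0. Stays where it is left; about 2 N at the knob moves it.
- lens (a point): Centre of the magnifier's lens: glass disc in a white ring, 93 mm across outside, 12 mm thick, 160 mm above the table, 150 mm from the post axis.
- mag_knob (a point): Middle of the magnifier's upright black knob (20 mm diameter, 45 mm tall, its foot 165 mm and its top 210 mm above the table) that stands on the arm 98 mm from the post axis. Site at 192 mm height.
- dish_a: Bystander, leave alone: closed round culture dish, cream, 92 mm across, 18 mm high, lying beside the inspection stand. Origin at its underside.
- dish_b: Bystander, leave alone: a second closed culture dish, same size, near the robot on the left. Origin at its underside.
- brush: Bystander, leave alone: hand brush 160 mm long, lying beside the mould. Origin at its underside.
- bottle: Bystander, leave alone: clear bottle 60 mm across, 130 mm high, beyond the work. Origin at its underside.
- jar: Bystander, leave alone: amber jar 68 mm across, 90 mm high, beyond the work. Origin at its underside.
- burner: Bystander, leave alone: blue metal lab burner, 84 mm across, 135 mm high, at the left. Origin at its underside.
- slidebox: Bystander, leave alone: grey slide box 80 x 100 x 32 mm, at the right. Origin at its underside.
Things that resemble listed ones, but are neither listed nor needed, are in the scene too. Leave any blue look-alike of the mould alone. There is more than one size of the part that bears block_center; the job needs the smaller.

How it is judged:
By the outcome, as a careful person would: the job done as asked, in the order asked, and still so for the second after the job is handed in, with the robot touching nothing.
It also fails if it takes over 61 s, if anything falls off the work surface, if the arm or the gripper's body presses on something with over 40 N, if the wrist force passes 120 N, or if a joint passes its speed limit or range.

## Working session

There is one attempt and no reset: what is moved stays moved. The work goes in short steps, Python scripts to look and compute and a tool call to move; the robot and the scene stay as the last step left them, time stands still between calls to the robot, and variables do not carry over. Pictures are saved under pics/ and viewed, and the job is handed in when it is done.

Besides the shell and the picture viewer there is one more tool, called after "Call:" by a JSON object that holds its "op" and its "data", one argument or row to a line. send_rows: Moves the arm, as the interface text tells. Its arguments: {"type":"object","properties":{"commands":{"type":"array"}},"required":["commands"]}

```bash
ls; mkdir -p pics; python3 - <<'E'
from cell import ctrl
import cv2,numpy as np
s=ctrl.read_state();print(s)
for n in("side","top"):
    im=ctrl.get_image(n);cv2.imwrite(f"pics/{n}0.png",im[:,:,::-1]);print(n,ctrl.camera_params(n))
E
```

```text
pics
{'clock': 0.0, 'qpos': array([ 1.19020524,  0.62929106,  0.03842869,  1.51835296, -0.02697886,
        0.99627168, -0.01999454]), 'qd': array([-0.00062239, -0.00131941,  0.00193936,  0.00194587, -0.00108082,
       -0.00061507,  0.0001012 ]), 'tau': array([ 2.06353790e-03, -5.63400078e+01,  1.22658357e+00, -1.93443042e+01,
        1.08663263e-02,  1.05409470e-02,  9.79473526e-06]), 'eef_pos': array([ 201.08908342, -617.46005033,  220.12934109]), 'tool_rot': array([ 3.14156225e+00,  1.80518332e-03, -1.25597723e+00]), 'force': array([0.41917583, 0.0490647 , 0.87259464]), 'torque': array([-0.0257079 , -0.02604851, -0.00623565]), 'width': 85.45984920565141}
side {'fx': 435.6207613898705, 'fy': 435.6207613898705, 'cx': 322.3937334999333, 'cy': 237.33146901549628, 'k1': -0.024971816684681472, 'cam_to_world': array([[-8.84776560e-01, -3.02999617e-01,  3.54064501e-01,
         1.61339227e+02],
       [-4.65790149e-01,  5.51371908e-01, -6.92118888e-01,
         7.09007364e+02],
       [ 1.44905390e-02, -7.77290326e-01, -6.28975177e-01,
         7.59762102e+02],
       [ 0.00000000e+00,  0.00000000e+00,  0.00000000e+00,
         1.00000000e+00]])}
top {'fx': 477.98093455122165, 'fy': 477.98093455122165, 'cx': 311.4723350171671, 'cy': 237.3263314523169, 'k1': 0.022570621449586426, 'cam_to_world': array([[-1.84837941e-02, -9.81231598e-01,  1.91945046e-01,
         3.03781924e+02],
       [-9.99794062e-01,  1.97479091e-02,  4.67469653e-03,
         2.98677099e+01],
       [-8.37747326e-03, -1.91819111e-01, -9.81394542e-01,
         1.19476489e+03],
       [ 0.00000000e+00,  0.00000000e+00,  0.00000000e+00,
         1.00000000e+00]])}
```

View pics/top0.png

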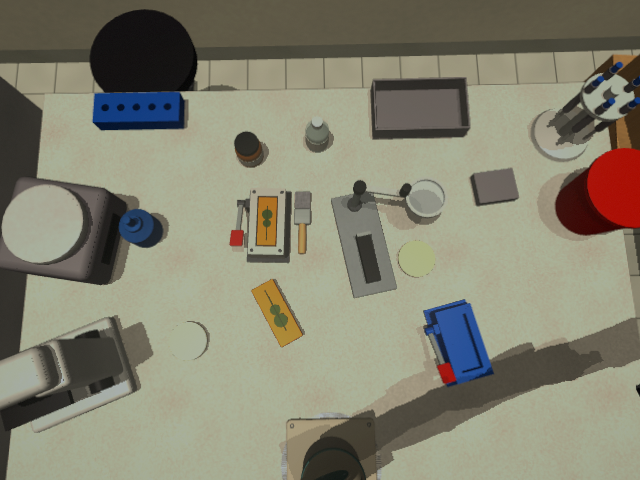

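View pics/side0.png

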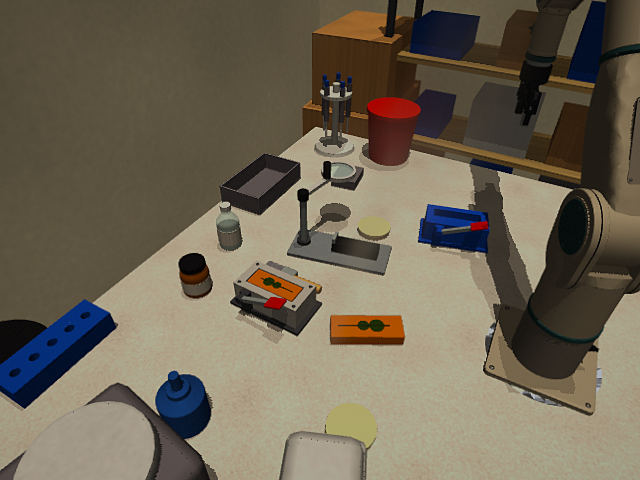

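```bash
cat > h.py <<'E'
import numpy as np,cv2
P={}
def par(n):
    from cell import ctrl
    if n not in P:P[n]=ctrl.camera_params(n)
    return P[n]
def proj(n,p):
    c=par(n);T=np.linalg.inv(c['cam_to_world']);q=np.atleast_2d(p)@T[:3,:3].T+T[:3,3]
    s=q[:,:2]/q[:,2:];s=s*(1+c['k1']*(s**2).sum(1,keepdims=True))
    return s*[c['fx'],c['fy']]+[c['cx'],c['cy']]
def ray(n,u):
    c=par(n);d=(np.atleast_2d(u).astype(float)-[c['cx'],c['cy']])/[c['fx'],c['fy']];s=d.copy()
    for _ in range(20): s=d/(1+c['k1']*(s**2).sum(1,keepdims=True))
    v=np.c_[s,np.ones(len(s))]@c['cam_to_world'][:3,:3].T
    return c['cam_to_world'][:3,3],v
def bp(n,u,z):
    o,v=ray(n,u);t=(z-o[2])/v[:,2:];return o+t*v
def crop(src,x0,y0,w,h,f,out):
    im=cv2.imread(src)[y0:y0+h,x0:x0+w]
    cv2.imwrite(out,cv2.resize(im,None,fx=f,fy=f,interpolation=cv2.INTER_CUBIC))
E
python3 - <<'E'
from h import *
crop('pics/top0.png',220,180,100,90,8,'pics/t_m.png') if 0 else crop('pics/top0.png',222,180,100,85,7,'pics/t_m.png')
crop('pics/top0.png',320,170,130,135,4,'pics/t_s.png')
crop('pics/side0.png',225,250,100,90,6,'pics/s_m.png')
crop('pics/side0.png',280,150,120,130,4,'pics/s_s.png')
E
```

```text
(no output)
```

View pics/t_m.png

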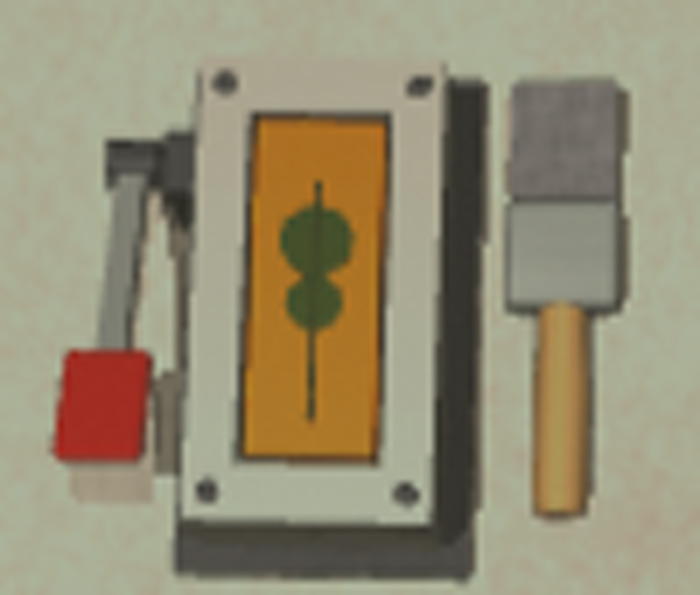

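View pics/t_s.png

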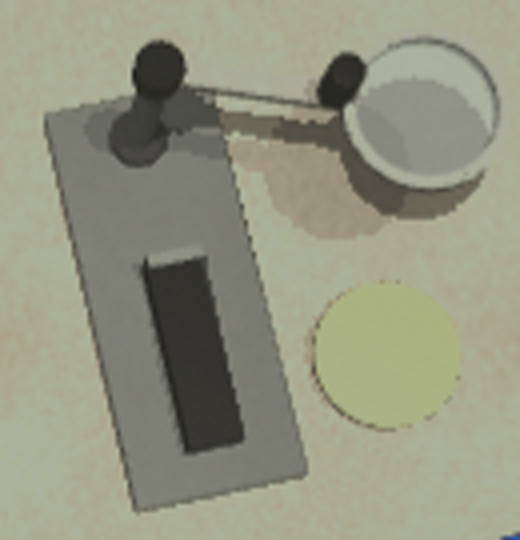

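View pics/s_m.png

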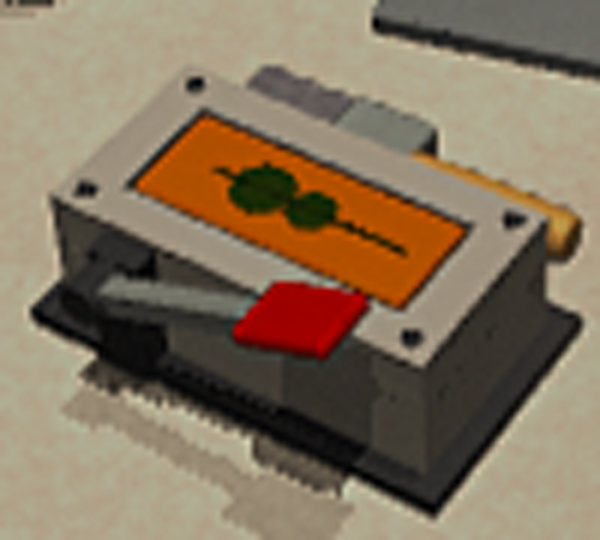

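View pics/s_s.png

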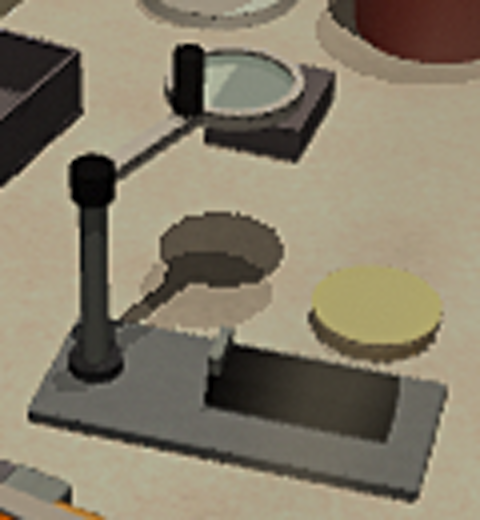

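```bash
cat > fit.py <<'E'
from h import *
from scipy.optimize import least_squares
def px(l,f,x0,y0): return (np.array(l)+.5)/f-.5+[x0,y0]
def W(p,m): 
    c,s=np.cos(p[2]),np.sin(p[2]);m=np.array(m,float);return np.c_[p[0]+c*m[:,0]-s*m[:,1],p[1]+s*m[:,0]+c*m[:,1],m[:,2]]
def fit(obs,p0):
    f=lambda p:np.concatenate([(proj(n,W(p,m))-u).ravel() for n,m,u in obs])
    return least_squares(f,p0,loss='soft_l1'),f
rim=[(82.5,43,66),(82.5,-43,66),(-82.5,-43,66),(-82.5,43,66),(62.5,25,66),(62.5,-25,66),(-62.5,-25,66),(-62.5,25,66)]
om=[('top',rim,px([(200,65),(445,65),(433,524),(180,518),(253,114),(391,114),(379,462),(238,458)],7,222,180)),
('side',rim,px([(55,200),(190,68),(548,218),(425,365),(130,185),(205,110),(472,228),(402,308)],6,225,250))]
ft=[(180,55,12),(-80,55,12),(-80,-55,12),(-52,17,40),(-52,-17,40),(60,17,40),(60,-17,40)]
os_=[('top',ft,px([(45,115),(137,511),(307,473),(185,452),(243,440),(148,270),(208,257)],4,320,170)),
('side',[(180,55,12),(-80,55,12),(-80,-55,12),(-52,17,40),(-52,-17,40)],px([(30,415),(416,489),(445,383),(388,440),(398,377)],4,280,150))]
for nm,o,p0 in(('mould',om,[550,50,0]),('stand',os_,[530,-70,.2])):
    for sub in (o,o[:1],o[1:]):
        r,f=fit(sub,p0);print(nm,r.x.round(3),np.abs(f(r.x)).max().round(2))
    r,f=fit(o,p0);print(f(r.x).reshape(-1,2).round(1).tolist())
m,_=fit(om,[550,50,0]);s,_=fit(os_,[530,-70,.2])
np.savez('poses.npz',m=m.x,s=s.x)
# lever pad up, top at z 97
print('pad',bp('top',px([(70,352),(151,352),(145,460),(57,460),(103,406)],7,222,180),97).round(1))
print('padside',bp('side',px([(302,318)],6,225,250),97).round(1))
# lens center
print('lens',bp('top',px([(421,113)],4,320,170),166).round(1),bp('side',px([(235,85)],4,280,150),166).round(1))
print('post', W(s.x,[(150,0,150)]),'knobtop',bp('top',px([(348,70)],4,320,170),210),bp('side',px([(188,50)],4,280,150),210))
E
python3 fit.py
```

```text
mould [ 5.68193e+02  1.43442e+02 -3.60000e-02] 1.31
mould [568.06  143.333   6.247] 1.25
mould [ 5.68272e+02  1.43576e+02 -3.70000e-02] 1.06
[[0.1, -1.3], [0.1, -0.8], [-0.2, 0.0], [0.0, 0.3], [-0.5, -0.3], [0.2, -0.0], [0.3, 0.5], [-0.4, 0.8], [-0.5, -0.6], [0.0, -0.7], [0.3, -0.3], [0.0, 0.5], [-0.9, 0.3], [-0.1, -0.3], [1.1, -0.3], [0.5, 0.8]]
stand [ 4.71614e+02 -1.03126e+02  1.90000e-01] 7.3
stand [ 4.71206e+02 -1.03468e+02  1.86000e-01] 1.48
stand [ 4.71929e+02 -1.01147e+02  2.12000e-01] 7.14
[[-0.4, -0.8], [-0.7, 0.0], [0.4, 0.2], [1.0, -0.7], [0.2, -0.7], [-0.2, 0.2], [-1.7, 0.7], [-1.1, -1.7], [0.4, 0.7], [0.8, 0.2], [0.4, -7.3], [0.5, 0.2]]
pad [[540.1 222.4  97. ]
 [539.6 195.3  97. ]
 [502.8 196.9  97. ]
 [503.4 226.3  97. ]
 [521.4 211.2  97. ]]
padside [[520.8 213.4  97. ]]
lens [[ 589.2 -218.7  166. ]] [[ 589.8 -215.1  166. ]]
post [[618.90906048 -74.76896438 150.        ]] knobtop [[ 601.59195324 -170.78111175  210.        ]] [[ 603.57341881 -171.32609784  210.        ]]
```

```bash
cat >> h.py <<'E'
from scipy.spatial.transform import Rotation as Ro
def go(*tgts):
    from cell import ctrl
    s=ctrl.read_state();R=Ro.from_euler('xyz',s['tool_rot']).as_matrix()
    print('clk %.2f'%s['clock'],s['eef_pos'].round(1),'yaw %.3f'%s['tool_rot'][2],s['tool_rot'][:2].round(3),'F',s['force'].round(1),'w %.1f'%s['width'],'q7 %.2f'%s['qpos'][6])
    for x,y,z,yaw in tgts:
        d=R.T@(np.array([x,y,z])-s['eef_pos']);a=-np.degrees((yaw-s['tool_rot'][2]+np.pi)%(2*np.pi)-np.pi)
        print('->',d.round(1).tolist(),'roll %.1f'%a)
E
sed -i 's/(416,489),(445,383),(388,440),(398,377)/(416,489),(445,383),(398,377)/;s/(-80,-55,12),(-52,17,40),(-52,-17,40)\],px/(-80,-55,12),(-52,-17,40)],px/' fit.py
python3 fit.py | grep -A1 stand
python3 -c "
from h import *
from fit import W
m=np.load('poses.npz')['m']
print(m,W(m,[(-47,68,97),(-47,66,97)]))
go((480,-330,270,-1.607),(521,214,150,-1.607))"
```

```text
stand [ 4.71616e+02 -1.03422e+02  1.92000e-01] 1.69
stand [ 4.71206e+02 -1.03468e+02  1.86000e-01] 1.48
stand [ 4.72158e+02 -1.02358e+02  2.15000e-01] 1.54
[[-0.4, -0.8], [-0.5, 0.0], [0.5, 0.2], [1.1, -0.7], [0.3, -0.7], [-0.1, 0.3], [-1.7, 0.7], [-1.1, -1.7], [0.5, 0.6], [0.8, 0.1], [0.5, 0.2]]
mould [ 5.68193e+02  1.43442e+02 -3.60000e-02] 1.31
mould [568.06  143.333   6.247] 1.25
mould [ 5.68272e+02  1.43576e+02 -3.70000e-02] 1.06
[[0.1, -1.3], [0.1, -0.8], [-0.2, 0.0], [0.0, 0.3], [-0.5, -0.3], [0.2, -0.0], [0.3, 0.5], [-0.4, 0.8], [-0.5, -0.6], [0.0, -0.7], [0.3, -0.3], [0.0, 0.5], [-0.9, 0.3], [-0.1, -0.3], [1.1, -0.3], [0.5, 0.8]]
stand [ 4.71616e+02 -1.03422e+02  1.92000e-01] 1.69
stand [ 4.71206e+02 -1.03468e+02  1.86000e-01] 1.48
stand [ 4.72158e+02 -1.02358e+02  2.15000e-01] 1.54
[[-0.4, -0.8], [-0.5, 0.0], [0.5, 0.2], [1.1, -0.7], [0.3, -0.7], [-0.1, 0.3], [-1.7, 0.7], [-1.1, -1.7], [0.5, 0.6], [0.8, 0.1], [0.5, 0.2]]
pad [[540.1 222.4  97. ]
 [539.6 195.3  97. ]
 [502.8 196.9  97. ]
 [503.4 226.3  97. ]
 [521.4 211.2  97. ]]
padside [[520.8 213.4  97. ]]
lens [[ 589.2 -218.7  166. ]] [[ 589.8 -215.1  166. ]]
post [[618.87019769 -74.85056093 150.        ]] knobtop [[ 601.59195324 -170.78111175  210.        ]] [[ 603.57341881 -171.32609784  210.        ]]
[ 5.68192955e+02  1.43442045e+02 -3.63193358e-02] [[523.69312213 213.10383431  97.        ]
 [523.62049943 211.10515325  97.        ]]
clk 0.10 [ 201.1 -617.5  220.2] yaw -1.256 [3.142e+00 2.000e-03] F [-0.6 -0.2 -0.2] w 85.7 q7 -0.02
-> [-187.1, -354.2, -49.5] roll 20.1
-> [-691.4, -561.7, 71.3] roll 20.1
```

Call:
{"op": "send_rows", "data": {
  "commands": [
    [0, -90, -170, -50, 10],
    [0, -187, -354, -50, 20],
    [0, -187, -354, -50, 20],
    [0, -187, -354, -50, 20],
    [0, -187, -354, -50, 20]
  ]
}}

```text
clock: 0.6
eef_pos: [374.3, -438.4, 254.2]
tool_rot: [3.141, 0.002, -1.605]
force: [0.5, -0.8, -0.9]
width: 12.3
```

Call:
{"op": "send_rows", "data": {
  "commands": [
    [0, 0, 0, 0, 0]
  ]
}}

```text
clock: 0.7
eef_pos: [381.7, -431.4, 254.5]
tool_rot: [-3.138, 0.006, -1.593]
force: [0.5, 0.3, 0.3]
width: 0.4
```

```bash
sed -i 's/^for nm,o,p0/if __name__=="__main__":\n  pass\nfor nm,o,p0/' fit.py; python3 -c "
from h import *
go((480,-330,270,-1.607),(521,213,150,-1.607))"
```

```text
clk 0.70 [ 381.7 -431.4  254.5] yaw -1.593 [-3.138  0.006] F [0.5 0.3 0.3] w 0.4 q7 -0.72
-> [-103.6, -96.1, -14.5] roll 0.8
-> [-646.6, -124.9, 109.0] roll 0.8
```

Call:
{"op": "send_rows", "data": {
  "commands": [
    [0, -645, -125, 0, 1],
    [0, -645, -125, 0, 1],
    [0, -645, -125, 0, 1],
    [0, -645, -125, 0, 1],
    [0, -645, -125, 0, 1]
  ]
}}

```text
clock: 1.2
eef_pos: [429.2, -192.7, 255.9]
tool_rot: [-3.139, 0.006, -1.61]
force: [2.0, 0.3, 0.6]
width: -0.1
```

Call:
{"op": "send_rows", "data": {
  "commands": [
    [0, -405, -80, 0, 0],
    [0, -405, -80, 0, 0],
    [0, -405, -80, 0, 0],
    [0, -405, -80, 0, 0],
    [0, -405, -80, 0, 0]
  ]
}}

```text
clock: 1.7
eef_pos: [487.1, 50.4, 257.6]
tool_rot: [-3.139, 0.006, -1.61]
force: [1.5, -0.0, 0.1]
width: -0.1
```

```bash
python3 -c "
from h import *
go((521,213,150,-1.607))"
```

```text
clk 1.70 [487.1  50.4 257.6] yaw -1.610 [-3.139  0.006] F [ 1.5 -0.   0.1] w -0.1 q7 -1.75
-> [-163.1, -27.1, 108.8] roll -0.2
```

Call:
{"op": "send_rows", "data": {
  "commands": [
    [0, -163, -27, 60, 0],
    [0, -163, -27, 110, 0],
    [0, -163, -27, 110, 0],
    [0, -163, -27, 110, 0],
    [0, -163, -27, 110, 0]
  ]
}}

```text
clock: 2.2
eef_pos: [518.0, 218.9, 144.3]
tool_rot: [3.138, 0.007, -1.602]
force: [-1.2, -0.1, 0.2]
width: -0.2
```

```bash
python3 -c "
from h import *
from cell import ctrl
go((521,213,115,-1.607),(521,213,43,-1.607))
im=ctrl.get_image('side');cv2.imwrite('pics/s1.png',im[:,:,::-1]);crop('pics/s1.png',200,200,150,130,5,'pics/s1c.png')
"
```

```text
clk 2.20 [518.  218.9 144.3] yaw -1.602 [3.138 0.007] F [-1.2 -0.1  0.2] w -0.2 q7 -2.04
-> [6.0, -3.2, 29.2] roll 0.3
-> [6.5, -3.5, 101.2] roll 0.3
```

View pics/s1c.png

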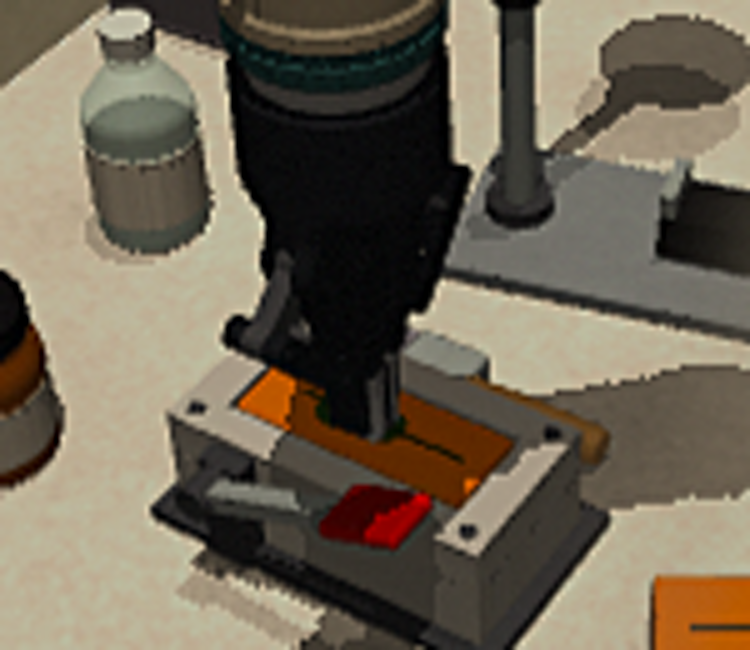

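Call:
{"op": "send_rows", "data": {
  "commands": [
    [0, 4, -3, 15, 0],
    [0, 4, -3, 29, 0],
    [0, 4, -3, 36, 0],
    [0, 4, -3, 42, 0],
    [0, 4, -3, 50, 0]
  ]
}}

```text
clock: 2.75
eef_pos: [522.4, 211.5, 96.3]
tool_rot: [3.141, 0.006, -1.606]
force: [0.1, -1.2, 0.7]
width: -0.2
```

Call:
{"op": "send_rows", "data": {
  "commands": [
    [0, 0, 0, 12, 0],
    [0, 0, 0, 20, 0],
    [0, 0, 0, 28, 0],
    [0, 0, 0, 36, 0],
    [0, 0, 0, 43, 0]
  ]
}}

```text
clock: 3.25
eef_pos: [520.4, 211.7, 52.6]
tool_rot: [3.138, 0.005, -1.605]
force: [-4.3, 0.5, 5.8]
width: -0.0
```

```bash
python3 -c "
from h import *
go((520,213,43,-1.607))
"
```

```text
clk 3.25 [520.4 211.7  52.6] yaw -1.605 [3.138 0.005] F [-4.3  0.5  5.8] w -0.0 q7 -2.04
-> [-1.2, 0.4, 9.6] roll 0.1
```

Call:
{"op": "send_rows", "data": {
  "commands": [
    [0, 0, 0, 6, 0],
    [0, 0, 0, 10, 0],
    [0, 0, 0, 13, 0],
    [0, 0, 0, 15, 0],
    [0, 0, 0, 16, 0]
  ]
}}

```text
clock: 3.75
eef_pos: [520.4, 211.8, 36.5]
tool_rot: [3.138, 0.005, -1.605]
force: [-2.2, -1.1, 4.3]
width: 0.1
```

Call:
{"op": "send_rows", "data": {
  "commands": [
    [0, 0, 0, 2, 0],
    [0, 0, 0, 3, 0]
  ]
}}

```text
clock: 3.95
eef_pos: [520.7, 211.8, 33.6]
tool_rot: [3.138, 0.005, -1.605]
force: [-0.8, -0.3, 4.5]
width: 0.1
```

```bash
python3 -c "
from h import *
from cell import ctrl
go((520,213,43,-1.607))
im=ctrl.get_image('side');cv2.imwrite('pics/s2.png',im[:,:,::-1]);crop('pics/s2.png',200,200,150,130,5,'pics/s2c.png')
"
```

```text
clk 3.95 [520.7 211.8  33.6] yaw -1.605 [3.138 0.005] F [-0.8 -0.3  4.5] w 0.1 q7 -2.04
-> [-1.2, 0.8, -9.4] roll 0.1
```

View pics/s2c.png

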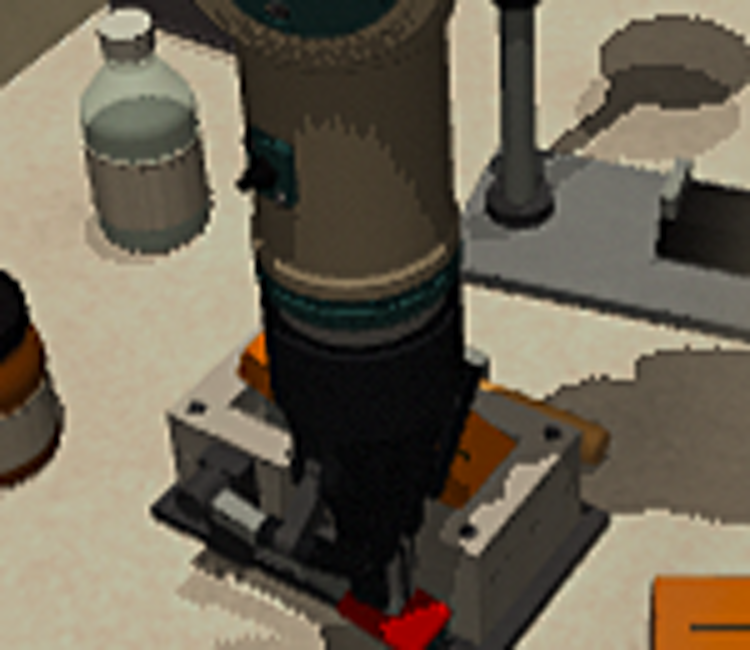

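Call:
{"op": "send_rows", "data": {
  "commands": [
    [0, 0, 0, 2, 0],
    [0, 0, 0, 4, 0],
    [0, 0, 0, 5, 0],
    [0, 0, 0, 5, 0]
  ]
}}

```text
clock: 4.4
eef_pos: [521.4, 211.8, 28.4]
tool_rot: [3.139, 0.006, -1.606]
force: [1.8, -1.1, 2.3]
width: -0.2
```

```bash
python3 -c "
from h import *
from cell import ctrl
go((520,213,43,-1.607))
"
```

```text
clk 4.40 [521.4 211.8  28.4] yaw -1.606 [3.139 0.006] F [ 1.8 -1.1  2.3] w -0.2 q7 -2.04
-> [-1.2, 1.5, -14.6] roll 0.1
```

```bash
python3 -c "
from h import *
from cell import ctrl
for n,b in(('side',(200,200,150,130)),('top',(210,170,130,110))):
  im=ctrl.get_image(n);cv2.imwrite(f'pics/{n}3.png',im[:,:,::-1]);crop(f'pics/{n}3.png',*b,5,f'pics/{n}3c.png')
"
```

```text
(no output)
```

View pics/side3c.png

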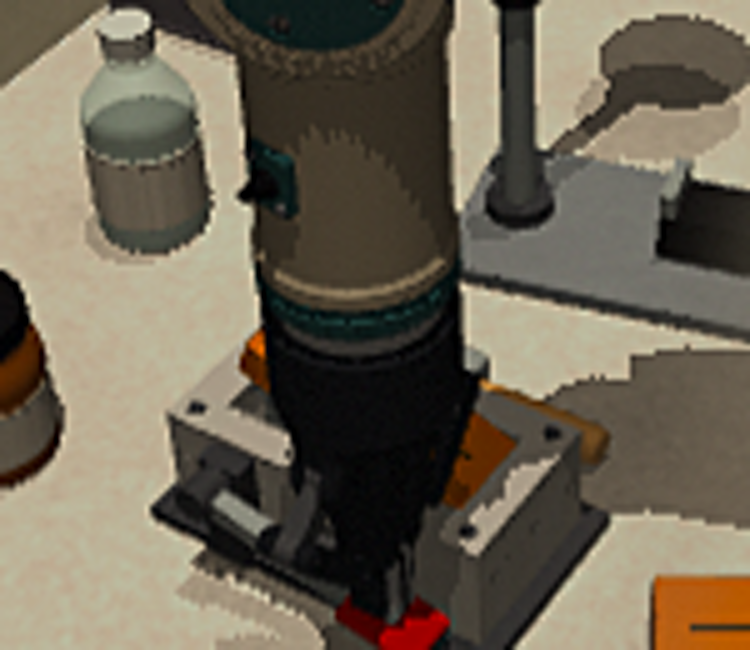

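View pics/top3c.png

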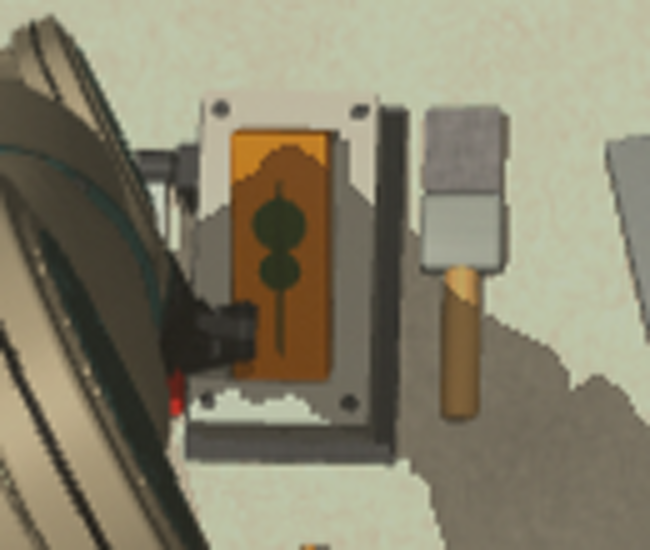

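```bash
python3 - <<'E' 2>&1 | grep -v '^\(mould\|stand\|\[\[\|pad\|lens\|post\)'
from h import *
from fit import W,px
m=np.load('poses.npz')['m']
def pad(a,k=0):
    t=k*a; c=np.array([45-100*np.cos(a),66,55+100*np.sin(a)])
    return [c+[dx*np.cos(t),dy,-dx*np.sin(t)] for dx in(21,-21) for dy in(15,-15)]
print('obs0',px([(275,283),(370,297),(325,357),(235,340)],6,225,250).round(1).tolist())
for k in(0,1):print(k,proj('side',W(m,pad(.433,k))).round(1).tolist())
for a in(.0,-.1,-.2,-.263):
  for k in(0,1):print('a',a,k,((proj('side',W(m,pad(a,k)))-[200,200])*5).round(0).tolist())
print('tip',((proj('side',[[521.4,211.8,z] for z in(14,20,28,40)])-[200,200])*5).round().tolist())
E
```

```text
[539.6 195.3  97. ]
 [502.8 196.9  97. ]
 [503.4 226.3  97. ]
 [521.4 211.2  97. ]]
obs0 [[270.4, 296.8], [286.2, 299.1], [278.8, 309.1], [263.8, 306.2]]
0 [[261.2, 301.9], [269.7, 292.7], [278.2, 309.9], [286.5, 300.3]]
1 [[262.2, 305.2], [270.7, 296.0], [277.2, 306.5], [285.5, 297.0]]
a 0.0 0 [[331.0, 586.0], [372.0, 540.0], [415.0, 627.0], [455.0, 578.0]]
a 0.0 1 [[331.0, 586.0], [372.0, 540.0], [415.0, 627.0], [455.0, 578.0]]
a -0.1 0 [[332.0, 602.0], [372.0, 555.0], [415.0, 642.0], [454.0, 594.0]]
a -0.1 1 [[332.0, 598.0], [372.0, 552.0], [415.0, 645.0], [454.0, 597.0]]
a -0.2 0 [[331.0, 615.0], [371.0, 569.0], [413.0, 655.0], [452.0, 607.0]]
a -0.2 1 [[331.0, 609.0], [371.0, 563.0], [412.0, 661.0], [452.0, 613.0]]
a -0.263 0 [[329.0, 624.0], [369.0, 577.0], [411.0, 663.0], [450.0, 615.0]]
a -0.263 1 [[329.0, 616.0], [370.0, 569.0], [410.0, 671.0], [449.0, 623.0]]
tip [[386.0, 641.0], [385.0, 632.0], [384.0, 620.0], [383.0, 601.0]]
```

```bash
python3 -c "
from h import *
crop('pics/side3.png',250,290,60,50,12,'pics/side3d.png')
"
```

```text
(no output)
```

View pics/side3d.png

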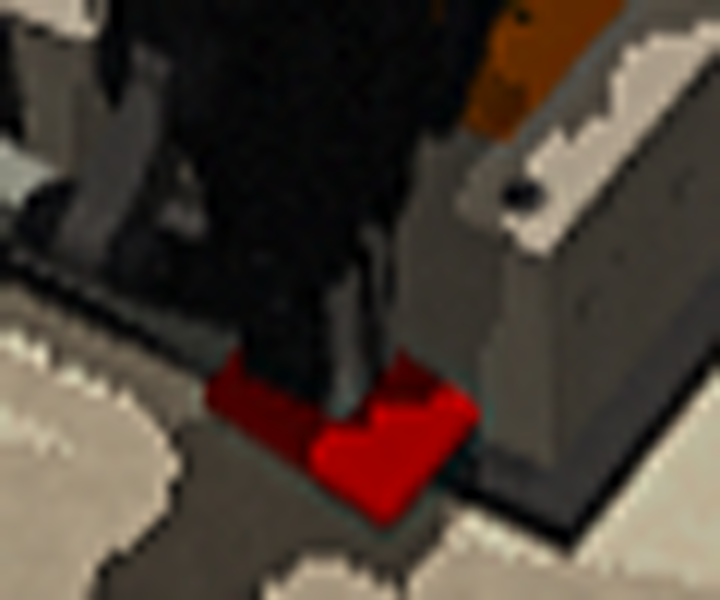

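Call:
{"op": "send_rows", "data": {
  "commands": [
    [0, 0, 0, 2, 0],
    [0, 0, 0, 3, 0],
    [0, 0, 0, 4, 0]
  ]
}}

```text
clock: 4.8
eef_pos: [521.7, 211.9, 24.5]
tool_rot: [3.14, 0.006, -1.606]
force: [2.0, -0.6, 5.9]
width: 0.3
```

```bash
python3 -c "
from h import *
go((520,213,43,-1.607))
"
```

```text
clk 4.80 [521.7 211.9  24.5] yaw -1.606 [3.14  0.006] F [ 2.  -0.6  5.9] w 0.3 q7 -2.04
-> [-1.2, 1.8, -18.5] roll 0.1
```

Call:
{"op": "send_rows", "data": {
  "commands": [
    [0, 0, 0, 2, 0],
    [0, 0, 0, 4, 0],
    [0, 0, 0, 5, 0],
    [0, 0, 0, 5, 0]
  ]
}}

```text
clock: 5.2
eef_pos: [522.6, 211.9, 20.8]
tool_rot: [-3.141, 0.006, -1.606]
force: [-0.3, -2.0, 14.7]
width: 0.4
```

```bash
python3 -c "
from h import *
from cell import ctrl
go((520,213,43,-1.607))
for n,b in(('side',(240,250,80,80)),):
  im=ctrl.get_image(n);cv2.imwrite(f'pics/{n}4.png',im[:,:,::-1]);crop(f'pics/{n}4.png',*b,8,f'pics/{n}4c.png')
"
```

```text
clk 5.20 [522.6 211.9  20.8] yaw -1.606 [-3.141  0.006] F [-0.3 -2.  14.7] w 0.4 q7 -2.04
-> [-1.2, 2.6, -22.2] roll 0.1
```

View pics/side4c.png

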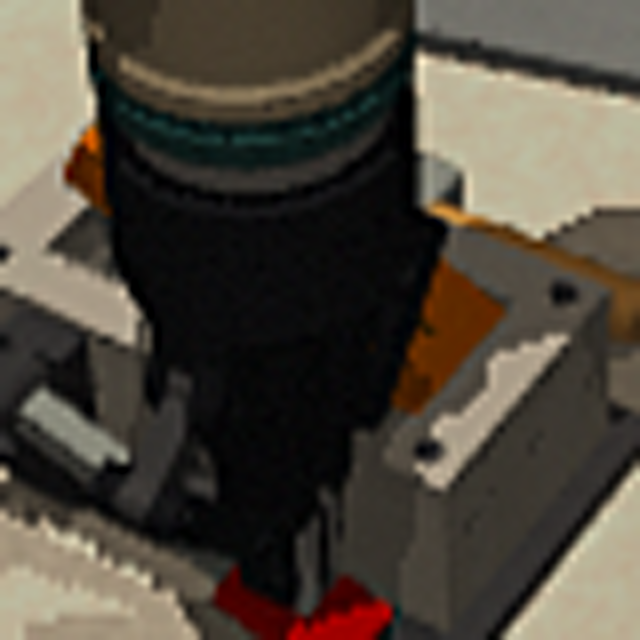

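```bash
python3 -c "
from h import *
print(bp('side',[(278.3,324.6),(277.6,326.3),(271,321.5)],29))
print(proj('side',[[522,y,z] for y in(205,212,219,226) for z in (10,20,30)]).round(1).tolist())
"
```

```text
[[517.22284908 212.46726383  29.        ]
 [516.06275528 217.09232692  29.        ]
 [535.54437399 212.74282041  29.        ]]
[[278.7, 327.1], [278.5, 324.1], [278.2, 321.1], [277.0, 329.3], [276.7, 326.3], [276.5, 323.3], [275.2, 331.6], [275.0, 328.6], [274.7, 325.6], [273.5, 333.9], [273.2, 330.9], [272.9, 327.8]]
```

Call:
{"op": "send_rows", "data": {
  "commands": [
    [0, 0, 0, -50, 0],
    [0, 0, 0, -100, 0],
    [0, 0, 0, -140, 0],
    [0, 0, 0, -140, 0],
    [85, 0, 0, -140, 0]
  ]
}}

```text
clock: 5.75
eef_pos: [522.0, 211.3, 161.1]
tool_rot: [-3.141, 0.007, -1.606]
force: [-0.8, 0.4, -0.1]
width: 13.4
```

```bash
python3 -c "
from h import *
from cell import ctrl
go((520,213,43,-1.607))
for n,b in(('side',(200,200,140,130)),('top',(150,170,180,130))):
  im=ctrl.get_image(n);cv2.imwrite(f'pics/{n}5.png',im[:,:,::-1]);crop(f'pics/{n}5.png',*b,4 if n=='top' else 5,f'pics/{n}5c.png')
"
```

```text
clk 5.75 [522.  211.3 161.1] yaw -1.606 [-3.141  0.007] F [-0.8  0.4 -0.1] w 13.4 q7 -2.03
-> [-0.8, 2.1, 118.1] roll 0.1
```

View pics/side5c.png

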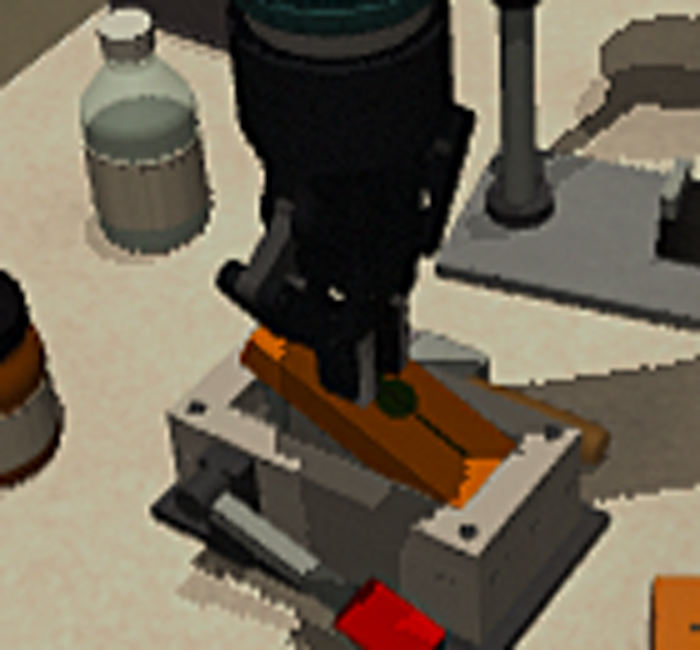

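View pics/top5c.png

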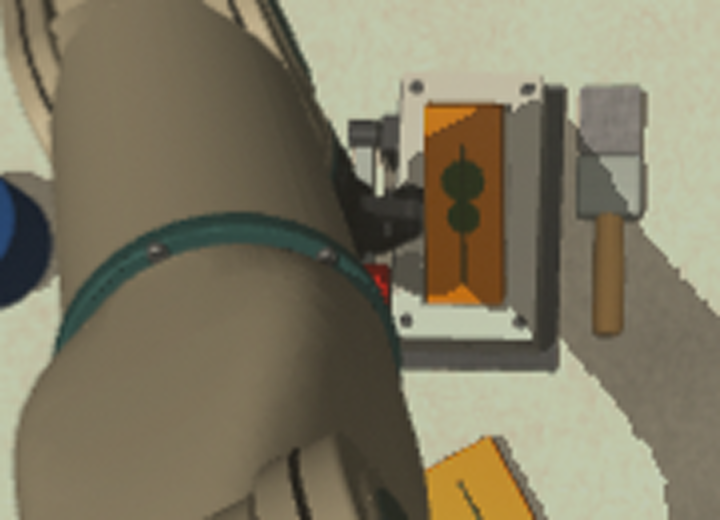

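```bash
python3 -c "
from h import *
for z in (140,147,155,161,168): print(z,proj('side',[[511,218,z],[533,218,z],[511,226,z],[533,226,z]]).round(1).tolist())
"
```

```text
140 [[276.7, 290.9], [267.2, 287.1], [274.5, 293.5], [265.0, 289.6]]
147 [[276.5, 288.4], [267.0, 284.6], [274.3, 291.0], [264.7, 287.1]]
155 [[276.3, 285.5], [266.7, 281.7], [274.0, 288.1], [264.5, 284.2]]
161 [[276.1, 283.3], [266.5, 279.5], [273.9, 285.9], [264.2, 282.0]]
168 [[275.9, 280.7], [266.3, 276.9], [273.6, 283.3], [264.0, 279.4]]
```

```bash
python3 - <<'E' | tail -12
from h import *
from fit import W
m=np.load('poses.npz')['m']
print()
for th in(.38,.42,.46):
  u=np.array([np.cos(th),0,np.sin(th)]);n=np.array([-np.sin(th),0,np.cos(th)])
  B=np.array([-62.5+22*np.sin(th),0,44]);c=B+60*u+11*n
  pts=[c+sx*60*u+sz*11*n+[0,sy*23,0] for sx,sy,sz in((1,1,1),(1,1,-1),(-1,1,1),(-1,-1,1),(1,-1,1))]
  w=W(m,pts);print(th,((proj('side',w)-200)*5).round().tolist(),((proj('top',w)-[150,170])*4).round().tolist())
g=W(m,[(28.8,0,92.6)])[0];print(g)
go((g[0],g[1],160,-1.607))
E
```

```text
[503.4 226.3  97. ]
 [521.4 211.2  97. ]]
padside [[520.8 213.4  97. ]]
lens [[ 589.2 -218.7  166. ]] [[ 589.8 -215.1  166. ]]
post [[618.87019769 -74.85056093 150.        ]] knobtop [[ 601.59195324 -170.78111175  210.        ]] [[ 603.57341881 -171.32609784  210.        ]]

0.38 [[245.0, 341.0], [234.0, 369.0], [463.0, 508.0], [520.0, 442.0], [307.0, 281.0]] [[423.0, 104.0], [427.0, 100.0], [424.0, 304.0], [501.0, 305.0], [501.0, 105.0]]
0.42 [[247.0, 336.0], [235.0, 362.0], [463.0, 509.0], [520.0, 442.0], [310.0, 276.0]] [[422.0, 105.0], [426.0, 100.0], [424.0, 304.0], [501.0, 305.0], [500.0, 106.0]]
0.46 [[250.0, 331.0], [237.0, 356.0], [463.0, 509.0], [520.0, 443.0], [313.0, 271.0]] [[421.0, 107.0], [425.0, 100.0], [425.0, 304.0], [501.0, 305.0], [499.0, 108.0]]
[596.97396205 142.39627813  92.6       ]
clk 5.85 [520.9 210.7 159.2] yaw -1.606 [3.138 0.005] F [-0.1  0.3  0.5] w 28.4 q7 -2.03
-> [65.6, -78.4, -1.3] roll 0.1
```

Call:
{"op": "send_rows", "data": {
  "commands": [
    [85, 66, -78, -2, 0],
    [85, 66, -78, -2, 0],
    [85, 66, -78, -2, 0],
    [85, 66, -78, -2, 0]
  ]
}}

```text
clock: 6.25
eef_pos: [595.9, 140.0, 158.3]
tool_rot: [3.135, 0.003, -1.609]
force: [-0.8, 0.2, -0.4]
width: 84.5
```

```bash
python3 -c "
from h import *
from cell import ctrl
go((597,142.4,160,-1.607))
for n,b in(('side',(190,180,150,130)),('top',(150,150,200,150))):
  im=ctrl.get_image(n);cv2.imwrite(f'pics/{n}6.png',im[:,:,::-1]);crop(f'pics/{n}6.png',*b,4 if n=='top' else 5,f'pics/{n}6c.png')
"
```

```text
clk 6.25 [595.9 140.  158.3] yaw -1.609 [3.135e+00 3.000e-03] F [-0.8  0.2 -0.4] w 84.5 q7 -1.88
-> [-2.5, -1.0, -1.7] roll -0.1
```

View pics/side6c.png

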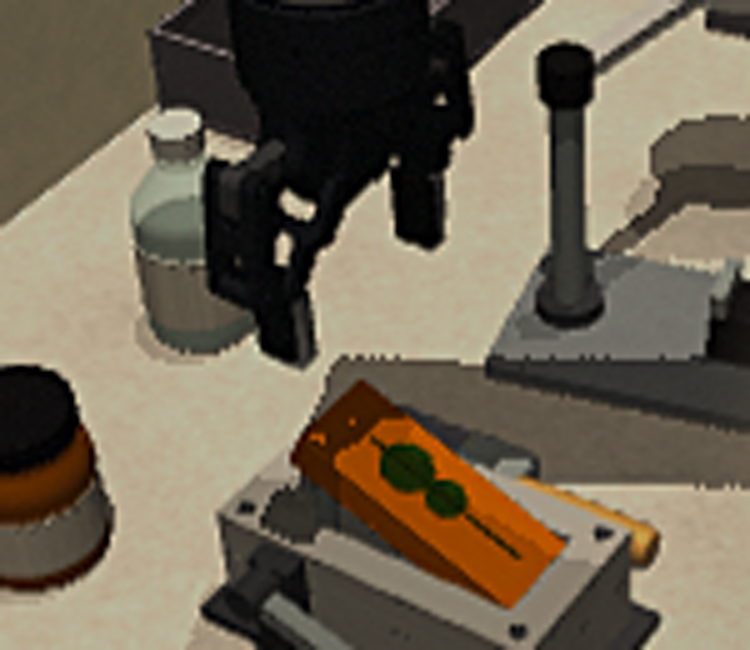

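View pics/top6c.png

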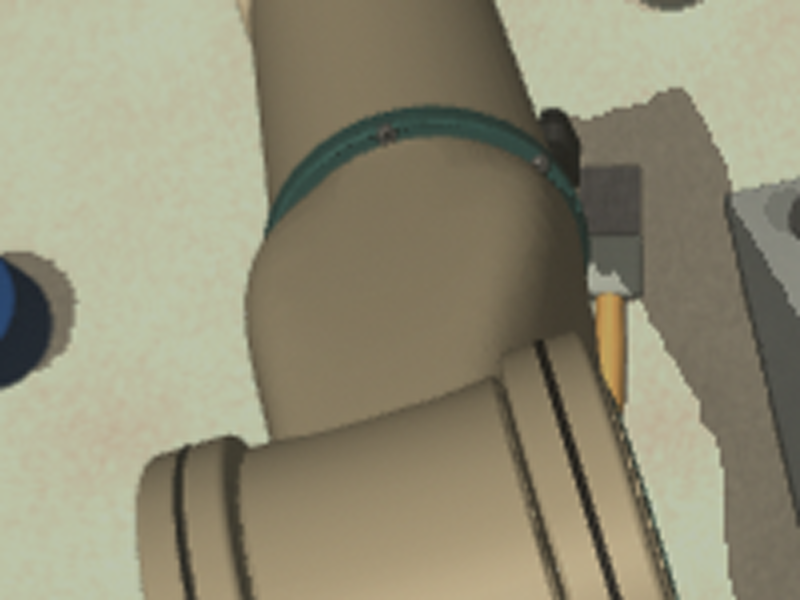

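```bash
python3 -c "
from h import *
for z in (150,158,166,174,182,190): print(z,proj('side',[[585,197,z],[607,197,z],[585,182,z],[607,98,z],[585,98,z]]).round(1).tolist())
"
```

```text
150 [[251.2, 268.4], [242.4, 264.8], [255.4, 264.0], [268.9, 238.3], [277.3, 241.3]]
158 [[250.9, 265.5], [242.0, 262.0], [255.1, 261.1], [268.6, 235.4], [277.1, 238.5]]
166 [[250.5, 262.5], [241.6, 259.0], [254.8, 258.2], [268.4, 232.6], [276.9, 235.6]]
174 [[250.2, 259.6], [241.2, 256.1], [254.4, 255.3], [268.2, 229.7], [276.7, 232.7]]
182 [[249.8, 256.6], [240.8, 253.1], [254.1, 252.3], [267.9, 226.8], [276.5, 229.8]]
190 [[249.4, 253.6], [240.4, 250.1], [253.8, 249.3], [267.7, 223.9], [276.3, 226.9]]
```

Call:
{"op": "send_rows", "data": {
  "commands": [
    [85, -2, -1, 40, 0],
    [85, -2, -1, 80, 0],
    [85, -2, -1, 98, 0],
    [85, -2, -1, 98, 0]
  ]
}}

```text
clock: 6.75
eef_pos: [591.0, 146.7, 57.6]
tool_rot: [3.127, 0.004, -1.602]
force: [-0.6, -0.0, -0.1]
width: 85.1
```

```bash
python3 -c "
from h import *
from cell import ctrl
go((597,142,60,-1.607))
for n,b in(('side',(190,180,150,130)),):
  im=ctrl.get_image(n);cv2.imwrite(f'pics/{n}7.png',im[:,:,::-1]);crop(f'pics/{n}7.png',*b,4 if n=='top' else 5,f'pics/{n}7c.png')
"
```

```text
clk 6.75 [591.  146.7  57.6] yaw -1.602 [3.127 0.004] F [-0.6 -0.  -0.1] w 85.1 q7 -1.89
-> [4.5, -6.1, -2.5] roll 0.3
```

View pics/side7c.png

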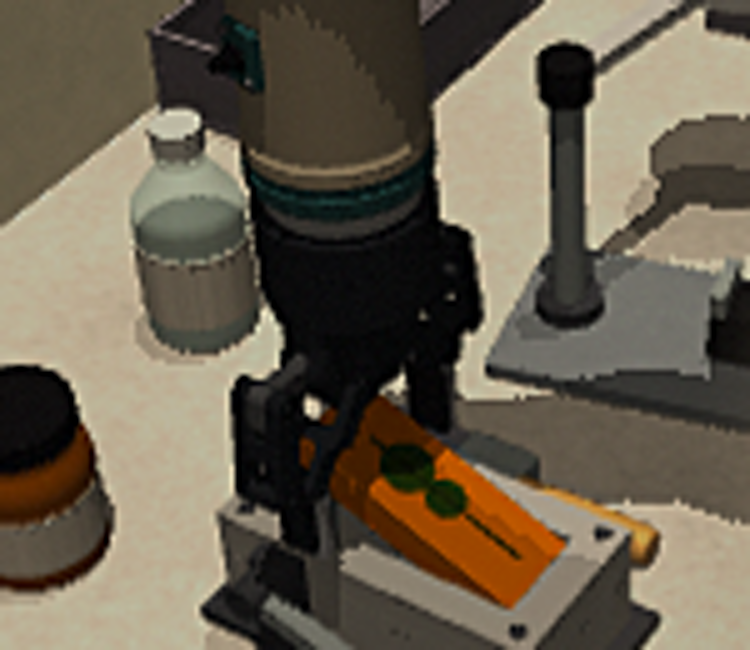

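Call:
{"op": "send_rows", "data": {
  "commands": [
    [85, 4, -6, -1, 0],
    [85, 4, -6, -1, 0],
    [46, 4, -6, -1, 0],
    [30, 4, -6, -1, 0],
    [30, 4, -6, -1, 0]
  ]
}}

```text
clock: 7.3
eef_pos: [599.1, 142.7, 61.2]
tool_rot: [3.131, 0.005, -1.602]
force: [-0.4, 0.6, 3.5]
width: 45.4
```

Call:
{"op": "send_rows", "data": {
  "commands": [
    [30, 0, 0, 0, 0],
    [30, 0, 0, 0, 0]
  ]
}}

```text
clock: 7.5
eef_pos: [599.1, 142.7, 61.4]
tool_rot: [3.132, 0.005, -1.602]
force: [0.1, 0.1, 0.5]
width: 45.6
```

```bash
python3 -c "
from h import *
from cell import ctrl
go((597,142,60,-1.607))
for n,b in(('side',(190,180,150,130)),):
  im=ctrl.get_image(n);cv2.imwrite(f'pics/{n}8.png',im[:,:,::-1]);crop(f'pics/{n}8.png',*b,4 if n=='top' else 5,f'pics/{n}8c.png')
"
```

```text
clk 7.50 [599.1 142.7  61.4] yaw -1.602 [3.132 0.005] F [0.1 0.1 0.5] w 45.6 q7 -1.88
-> [0.8, 2.1, 1.4] roll 0.3
```

View pics/side8c.png

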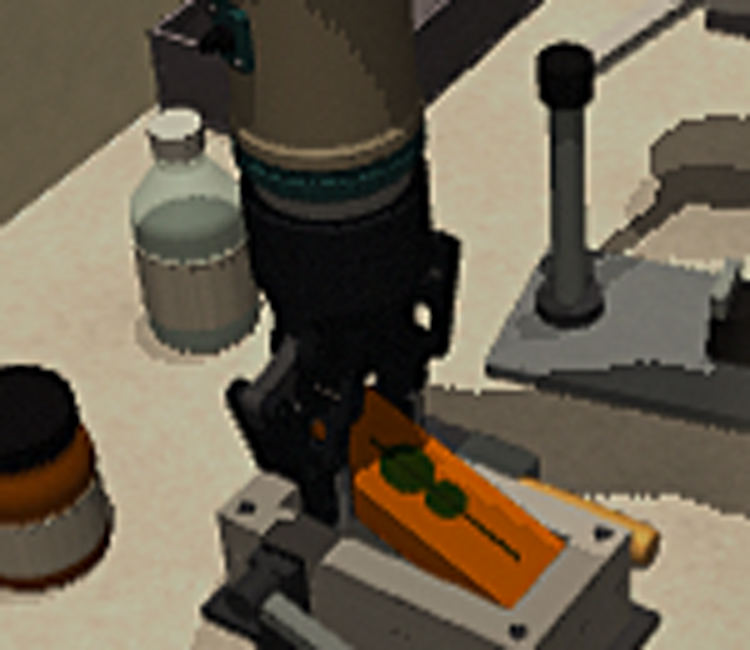

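Call:
{"op": "send_rows", "data": {
  "commands": [
    [30, 0, 0, -10, 0],
    [30, 0, 0, -25, 0],
    [30, 0, 0, -45, 0],
    [30, 0, 0, -60, 0],
    [30, 0, 0, -60, 0]
  ]
}}

```text
clock: 8.05
eef_pos: [601.7, 142.9, 124.6]
tool_rot: [3.137, 0.007, -1.602]
force: [-0.3, 0.5, -1.7]
width: 45.1
```

```bash
cat > edge.py <<'E'
from h import *
from fit import W
from scipy.ndimage import map_coordinates,gaussian_filter
from scipy.optimize import least_squares
s=np.load('poses.npz')['s']
# edges: cam,(a,b)
E=[('top',(-75,55,12),(175,55,12)),('top',(-75,-55,12),(60,-55,12)),('top',(-80,-50,12),(-80,50,12)),
('top',(-48,17,40),(55,17,40)),('top',(-48,-17,40),(55,-17,40)),('top',(-52,-14,40),(-52,14,40)),
('side',(-70,55,12),(170,55,12)),('side',(-80,-50,12),(-80,50,12)),('side',(-70,-55,12),(50,-55,12)),('side',(-48,-17,40),(50,-17,40))]
G={n:gaussian_filter(cv2.imread(f'pics/{n}0.png').astype(float).mean(2),.7) for n in('top','side')}
def obs(p,R):
    o=[]
    for i,(n,a,b) in enumerate(E):
        P=W(p,np.linspace(a,b,40));u=proj(n,P);t=u[-1]-u[0];t/=np.linalg.norm(t);nn=np.array([-t[1],t[0]])
        k=np.arange(-R,R+.01,.1)
        for j in range(40):
            q=u[j]+k[:,None]*nn;v=map_coordinates(G[n],[q[:,1],q[:,0]],order=1);g=np.abs(np.gradient(v));m=g.argmax()
            if g[m]>.7: o.append((i,n,P[j]*0+np.linspace(a,b,40)[j],u[j]+k[m]*nn,nn))
    return o
p=s.copy()
for R in(3,2.5,2,2,2):
    o=obs(p,R)
    def f(p):
        return np.array([(proj(n,W(p,[m]))[0]-q)@nn for _,n,m,q,nn in o])
    r=least_squares(f,p,loss='soft_l1',f_scale=.3);p=r.x
print('STAND',p.round(4));res=f(p)
for i in range(len(E)):
    m=[k for k,x in enumerate(o) if x[0]==i]
    print(i,E[i][0],len(m),np.median(res[m]).round(2),np.abs(res[m]).mean().round(2))
for c in('top','side'):
    oo=o;o=[x for x in oo if x[1]==c];print(c,least_squares(f,p,loss='soft_l1',f_scale=.3).x.round(4));o=oo
np.save('stand.npy',p)
E
python3 edge.py | grep -A20 STAND
python3 -c "
from h import *
from cell import ctrl
go((597,142,60,-1.607))
for n,b in(('side',(190,160,150,130)),):
  im=ctrl.get_image(n);cv2.imwrite(f'pics/{n}9.png',im[:,:,::-1]);crop(f'pics/{n}9.png',*b,4 if n=='top' else 5,f'pics/{n}9c.png')
"
```

```text
STAND [ 4.694531e+02 -1.029344e+02  2.028000e-01]
0 top 40 0.14 0.23
1 top 40 -0.49 0.45
2 top 40 -0.09 0.19
3 top 40 1.15 1.12
4 top 40 -0.7 0.77
5 top 40 0.36 0.33
6 side 40 2.0 1.63
7 side 40 -0.29 0.32
8 side 40 0.3 0.36
9 side 40 -0.6 0.6
top [ 4.691971e+02 -1.032537e+02  2.016000e-01]
side [ 4.699010e+02 -1.014723e+02  2.278000e-01]
clk 8.05 [601.7 142.9 124.6] yaw -1.602 [3.137 0.007] F [-0.3  0.5 -1.7] w 45.1 q7 -1.88
-> [1.5, 4.3, 64.6] roll 0.3
```

View pics/side9c.png

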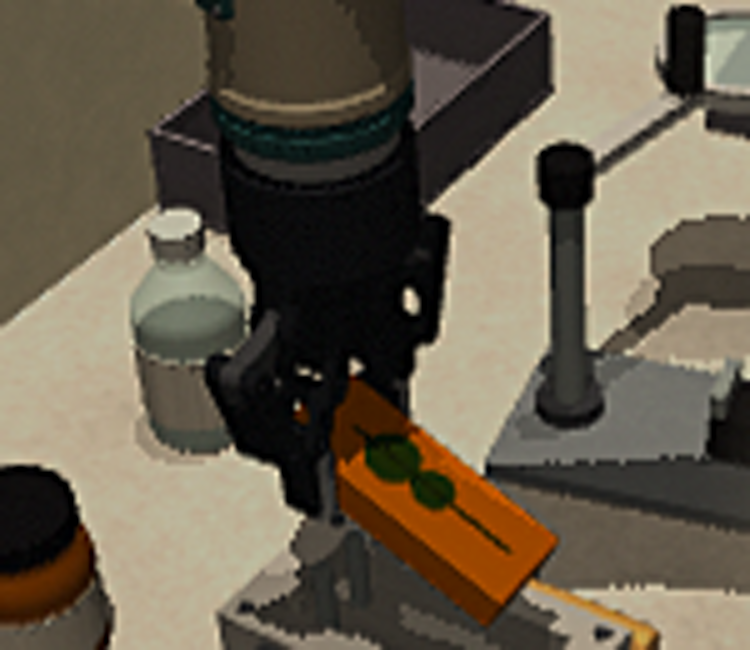

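```bash
python3 - <<'E'
s=open('edge.py').read()
s=s.replace("('top',(-48,17,40),(55,17,40)),","").replace("('side',(-70,55,12),(170,55,12)),","")
open('edge2.py','w').write(s)
E
python3 edge2.py | grep -A20 STAND
python3 - <<'E' >/dev/null
from h import *
from fit import W
p=np.load('stand.npy')
for n,b,f in(('top',(320,170,130,135),4),('side',(280,170,120,110),6)):
    x0,y0,w,h=b
    im=cv2.resize(cv2.imread(f'pics/{n}0.png')[y0:y0+h,x0:x0+w],None,fx=f,fy=f,interpolation=cv2.INTER_CUBIC)
    def L(pts,c):
        u=((proj(n,W(p,pts))-[x0,y0]+.5)*f).round().astype(int);cv2.polylines(im,[u],True,c,1)
    L([(-80,-55,12),(-80,55,12),(180,55,12),(180,-55,12)],(0,255,255));L([(-52,-17,40),(-52,17,40),(60,17,40),(60,-17,40)],(0,0,255));L([(60,-17,54),(60,17,54),(68,17,54),(68,-17,54)],(0,255,0))
    cv2.imwrite(f'pics/{n}ov.png',im)
E
```

```text
STAND [ 4.696655e+02 -1.037902e+02  2.010000e-01]
0 top 40 0.51 0.51
1 top 40 -0.1 0.19
2 top 40 -0.09 0.18
3 top 40 -0.3 0.41
4 top 40 0.41 0.35
5 side 40 -0.29 0.32
6 side 40 0.51 0.54
7 side 40 -0.4 0.41
top [ 4.693751e+02 -1.038838e+02  2.033000e-01]
side [ 4.703148e+02 -1.036498e+02  1.858000e-01]
```

View pics/topov.png

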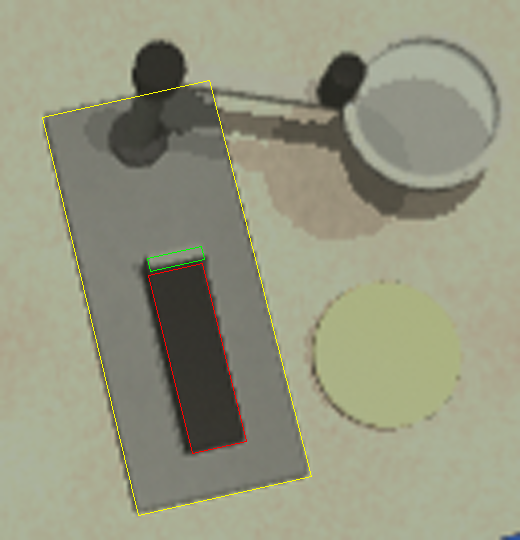

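View pics/sideov.png

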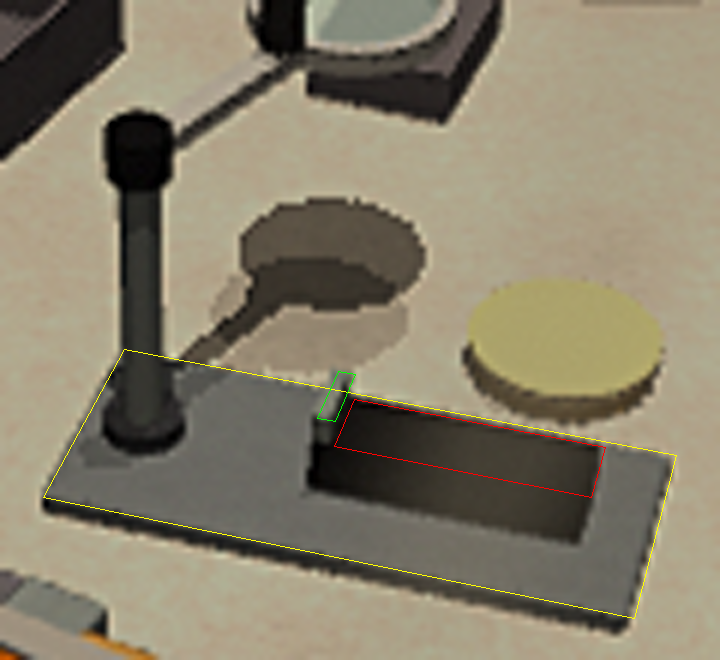

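Call:
{"op": "send_rows", "data": {
  "commands": [
    [30, 0, 0, -40, 0],
    [30, 0, 0, -50, 0],
    [30, 0, 0, -50, 0]
  ]
}}

```text
clock: 8.4
eef_pos: [602.1, 142.7, 174.5]
tool_rot: [3.138, 0.007, -1.602]
force: [0.5, -0.3, -0.6]
width: 45.1
```

```bash
python3 -c "
from h import *
go((498,-98,150,-1.370))
"
```

```text
clk 8.40 [602.1 142.7 174.5] yaw -1.602 [3.138 0.007] F [ 0.5 -0.3 -0.6] w 45.1 q7 -1.88
-> [244.0, 96.3, 23.2] roll -13.3
```

Call:
{"op": "send_rows", "data": {
  "commands": [
    [30, 30, 12, 0, -2],
    [30, 65, 26, 0, -4],
    [30, 100, 40, 0, -6],
    [30, 135, 53, 0, -8],
    [30, 170, 67, 0, -10]
  ]
}}

```text
clock: 8.9
eef_pos: [527.8, -26.3, 171.9]
tool_rot: [3.136, 0.008, -1.426]
force: [0.0, 0.1, -0.6]
width: 44.6
```

Call:
{"op": "send_rows", "data": {
  "commands": [
    [30, 30, 12, 0, -3],
    [30, 60, 25, 0, -4],
    [30, 85, 34, 0, -4],
    [30, 85, 34, 0, -4]
  ]
}}

```text
clock: 9.3
eef_pos: [503.8, -120.2, 169.8]
tool_rot: [3.132, 0.007, -1.363]
force: [0.1, 0.2, -0.9]
width: 45.3
```

```bash
python3 -c "
from h import *
go((498,-98,150,-1.370),(498,-98,70,-1.370))
"
```

```text
clk 9.30 [ 503.8 -120.2  169.8] yaw -1.363 [3.132 0.007] F [ 0.1  0.2 -0.9] w 45.3 q7 -1.25
-> [-22.7, 0.9, 19.9] roll 0.4
-> [-22.1, 0.2, 99.9] roll 0.4
```

Call:
{"op": "send_rows", "data": {
  "commands": [
    [30, -22, 1, 20, 0],
    [30, -22, 1, 50, 0],
    [30, -22, 1, 80, 0],
    [30, -22, 1, 95, 0],
    [30, -22, 1, 95, 0]
  ]
}}

```text
clock: 9.8
eef_pos: [494.6, -97.0, 71.9]
tool_rot: [3.126, 0.01, -1.362]
force: [-0.5, -0.3, -1.0]
width: 45.5
```

```bash
cat > look.py <<'E'
import sys
from h import *
from cell import ctrl
k=sys.argv[1]
go((498,-98,70,-1.370))
for n,b,f in(('side',(270,150,140,120),5),('top',(300,150,150,150),4)):
  im=ctrl.get_image(n);cv2.imwrite(f'pics/{n}{k}.png',im[:,:,::-1]);crop(f'pics/{n}{k}.png',*b,f,f'pics/{n}{k}c.png')
E
python3 look.py 10
```

```text
clk 9.80 [494.6 -97.   71.9] yaw -1.362 [3.126 0.01 ] F [-0.5 -0.3 -1. ] w 45.5 q7 -1.31
-> [1.7, -3.2, 1.9] roll 0.4
```

View pics/side10c.png

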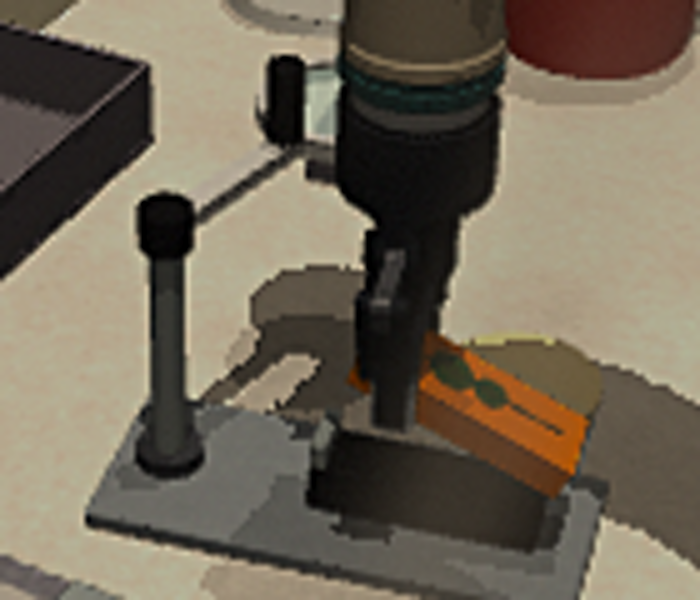

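View pics/top10c.png

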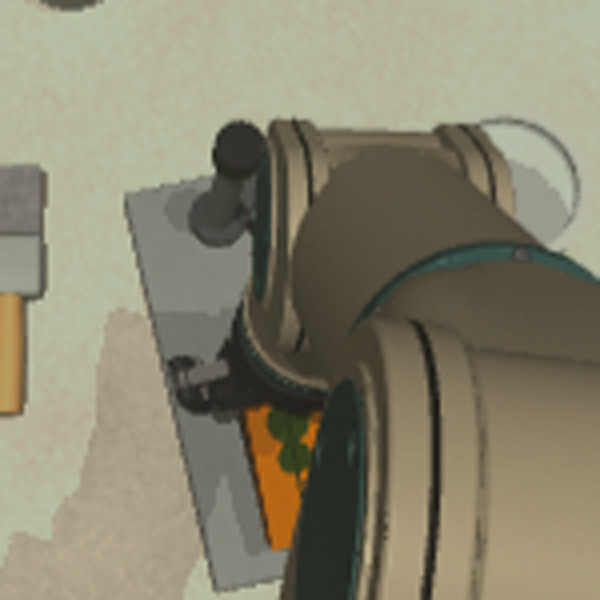

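```bash
python3 - <<'E' | tail -4
from h import *
from fit import W
def blk(e,yaw,th,s=37,zo=32,lat=0):
    u=np.array([np.cos(th),0,np.sin(th)]);n=np.array([-np.sin(th),0,np.cos(th)])
    c=np.array([0,lat,e[2]+zo])-s*u
    pts=[c+a*60*u+b*11*n+[0,y*23,0] for a,y,b in((-1,1,1),(-1,-1,1),(-1,1,-1),(1,1,1),(1,1,-1))]
    return W([e[0],e[1],yaw+np.pi/2],pts)
for th in(.38,.42,.46):
  w=blk((494.6,-97,71.9),-1.362,th)
  print(th,((proj('side',w)-[270,150]+.5)*5).round().tolist(),((proj('top',w)-[300,150]+.5)*4).round().tolist(),w[2].round())
E
```

```text
post [[618.87019769 -74.85056093 150.        ]] knobtop [[ 601.59195324 -170.78111175  210.        ]] [[ 603.57341881 -171.32609784  210.        ]]
0.38 [[580.0, 471.0], [595.0, 415.0], [560.0, 499.0], [364.0, 358.0], [346.0, 388.0]] [[274.0, 557.0], [350.0, 539.0], [267.0, 546.0], [234.0, 359.0], [227.0, 352.0]] [406. -92.  58.]
0.42 [[577.0, 476.0], [592.0, 420.0], [555.0, 504.0], [365.0, 357.0], [346.0, 387.0]] [[273.0, 555.0], [349.0, 538.0], [265.0, 544.0], [234.0, 360.0], [227.0, 352.0]] [408. -92.  54.]
0.46 [[574.0, 481.0], [589.0, 426.0], [551.0, 508.0], [367.0, 357.0], [346.0, 385.0]] [[271.0, 554.0], [348.0, 536.0], [264.0, 541.0], [235.0, 361.0], [228.0, 352.0]] [410. -92.  51.]
```

Call:
{"op": "send_rows", "data": {
  "commands": [
    [30, 2, 0, 4, 0.4],
    [30, 2, 0, 8, 0.4],
    [30, 2, 0, 12, 0.4],
    [30, 2, 0, 16, 0.4],
    [30, 2, 0, 18, 0.4]
  ]
}}

```text
clock: 10.4
eef_pos: [496.9, -99.5, 56.0]
tool_rot: [3.131, 0.008, -1.37]
force: [-0.3, 0.2, -1.1]
width: 45.2
```

Call:
{"op": "send_rows", "data": {
  "commands": [
    [30, 0, 0, 3, 0],
    [30, 0, 0, 6, 0],
    [30, 0, 0, 9, 0],
    [30, 0, 0, 12, 0]
  ]
}}

```text
clock: 10.8
eef_pos: [499.5, -99.4, 45.3]
tool_rot: [3.136, 0.007, -1.369]
force: [3.7, 1.4, 7.8]
width: 45.3
```

```bash
python3 look.py 11
```

```text
clk 10.80 [499.5 -99.4  45.3] yaw -1.369 [3.136 0.007] F [3.7 1.4 7.8] w 45.3 q7 -1.32
-> [-1.8, 1.3, -24.7] roll 0.0
```

View pics/side11c.png

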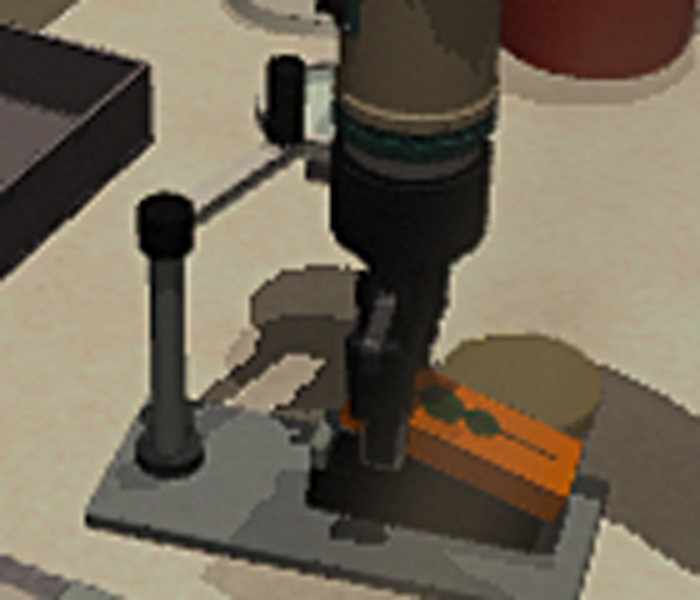

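Call:
{"op": "send_rows", "data": {
  "commands": [
    [30, 0, 4, 3, 0],
    [30, 0, 5, 6, 0],
    [30, 0, 5, 9, 0],
    [30, 0, 5, 12, 0],
    [30, 0, 5, 15, 0]
  ]
}}

```text
clock: 11.4
eef_pos: [498.6, -100.2, 31.7]
tool_rot: [-3.14, 0.005, -1.368]
force: [4.2, 0.9, 8.9]
width: 45.2
```

```bash
python3 look.py 12
```

```text
clk 11.40 [ 498.6 -100.2   31.7] yaw -1.368 [-3.14   0.005] F [4.2 0.9 8.9] w 45.2 q7 -1.32
-> [-2.4, 0.1, -38.3] roll 0.1
```

View pics/side12c.png

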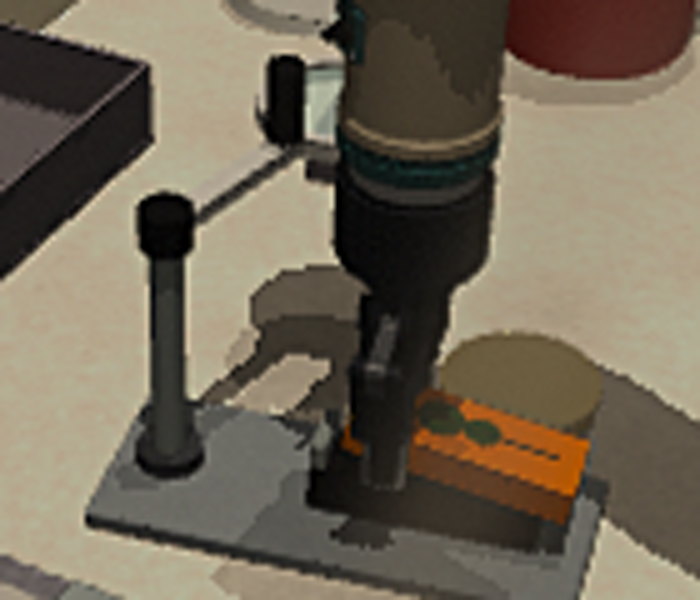

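Call:
{"op": "send_rows", "data": {
  "commands": [
    [30, 0, 3, 3, 0],
    [30, 0, 3, 5, 0],
    [30, 0, 3, 7, 0],
    [30, 0, 3, 9, 0],
    [30, 0, 3, 10, 0]
  ]
}}

```text
clock: 12.0
eef_pos: [500.5, -100.0, 23.2]
tool_rot: [-3.131, 0.003, -1.367]
force: [6.0, 3.4, 12.3]
width: 45.5
```

```bash
python3 look.py 13
```

```text
clk 12.00 [ 500.5 -100.    23.2] yaw -1.367 [-3.131e+00  3.000e-03] F [ 6.   3.4 12.3] w 45.5 q7 -1.32
-> [-2.6, 1.6, -46.8] roll 0.2
```

View pics/side13c.png

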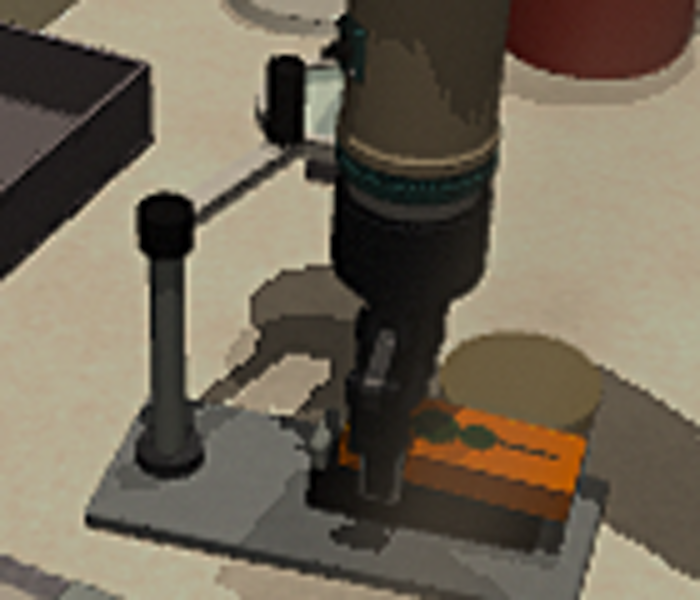

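Call:
{"op": "send_rows", "data": {
  "commands": [
    [30, 0, 2, 2, 0],
    [30, 0, 2, 4, 0],
    [30, 0, 2, 5, 0],
    [30, 0, 2, 5, 0]
  ]
}}

```text
clock: 12.5
eef_pos: [501.5, -99.8, 19.3]
tool_rot: [-3.126, 0.003, -1.367]
force: [2.8, 2.0, 8.4]
width: 45.3
```

```bash
python3 look.py 14; python3 - <<'E' | tail -5
from h import *
from fit import W
p=[469.8,-103.8,.201]
for dx in(0,-4,-8):
    w=W(p,[(60*a+dx,y*23,51+b*11) for a,y,b in((-1,1,1),(-1,-1,1),(-1,1,-1),(1,1,1),(1,1,-1))])
    print(dx,((proj('side',w)-[270,150]+.5)*5).round().tolist(),((proj('top',w)-[300,150]+.5)*4).round().tolist())
E
```

```text
clk 12.50 [501.5 -99.8  19.3] yaw -1.367 [-3.126e+00  3.000e-03] F [2.8 2.  8.4] w 45.3 q7 -1.32
-> [-2.6, 2.2, -50.8] roll 0.2
lens [[ 589.2 -218.7  166. ]] [[ 589.8 -215.1  166. ]]
post [[618.87019769 -74.85056093 150.        ]] knobtop [[ 601.59195324 -170.78111175  210.        ]] [[ 603.57341881 -171.32609784  210.        ]]
0 [[560.0, 491.0], [576.0, 436.0], [556.0, 524.0], [327.0, 446.0], [325.0, 479.0]] [[269.0, 544.0], [345.0, 527.0], [265.0, 548.0], [221.0, 350.0], [218.0, 357.0]]
-4 [[568.0, 493.0], [584.0, 437.0], [563.0, 526.0], [334.0, 447.0], [333.0, 480.0]] [[271.0, 551.0], [346.0, 534.0], [267.0, 554.0], [223.0, 356.0], [220.0, 363.0]]
-8 [[576.0, 494.0], [591.0, 438.0], [571.0, 528.0], [342.0, 449.0], [340.0, 482.0]] [[272.0, 558.0], [348.0, 541.0], [268.0, 561.0], [224.0, 363.0], [221.0, 369.0]]
```

View pics/side14c.png

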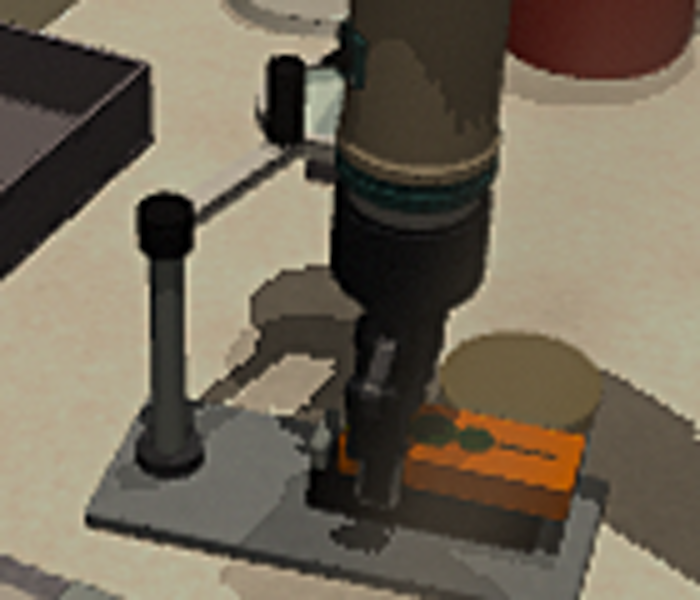

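View pics/top14c.png

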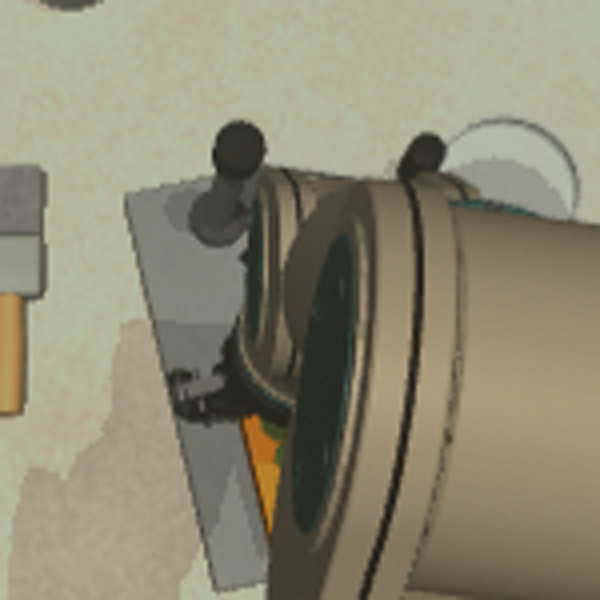

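Call:
{"op": "send_rows", "data": {
  "commands": [
    [30, 0, 1, 2, 0],
    [30, 0, 1, 3, 0],
    [30, 0, 1, 3, 0]
  ]
}}

```text
clock: 12.9
eef_pos: [501.9, -99.7, 17.1]
tool_rot: [-3.124, 0.002, -1.367]
force: [1.7, 1.5, 6.8]
width: 45.3
```

```bash
python3 look.py 15; python3 -c "
from h import *
crop('pics/side15.png',325,215,70,55,10,'pics/side15d.png')"
```

```text
clk 12.90 [501.9 -99.7  17.1] yaw -1.367 [-3.124e+00  2.000e-03] F [1.7 1.5 6.8] w 45.3 q7 -1.32
-> [-2.5, 2.5, -52.9] roll 0.2
```

View pics/side15d.png

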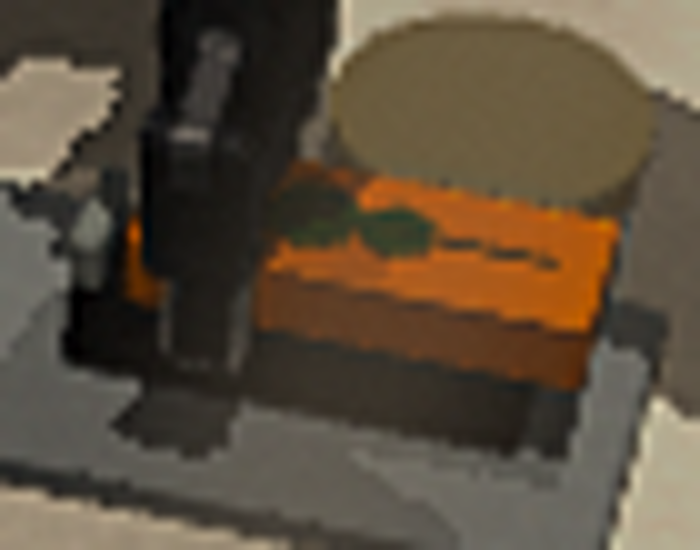

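Call:
{"op": "send_rows", "data": {
  "commands": [
    [30, 0, -1, -1, 0],
    [30, 0, -2, -1, 0],
    [30, 0, -3, -1, 0],
    [30, 0, -4, -1, 0],
    [30, 0, -5, -1, 0]
  ]
}}

```text
clock: 13.5
eef_pos: [506.6, -98.7, 18.0]
tool_rot: [-3.124, 0.002, -1.367]
force: [0.1, 0.2, -0.1]
width: 45.2
```

```bash
python3 look.py 16; python3 -c "
from h import *
crop('pics/side16.png',325,215,70,55,10,'pics/side16d.png')"
```

```text
clk 13.50 [506.6 -98.7  18. ] yaw -1.367 [-3.124e+00  2.000e-03] F [ 0.1  0.2 -0.1] w 45.2 q7 -1.33
-> [-2.5, 7.3, -52.1] roll 0.2
```

View pics/side16d.png

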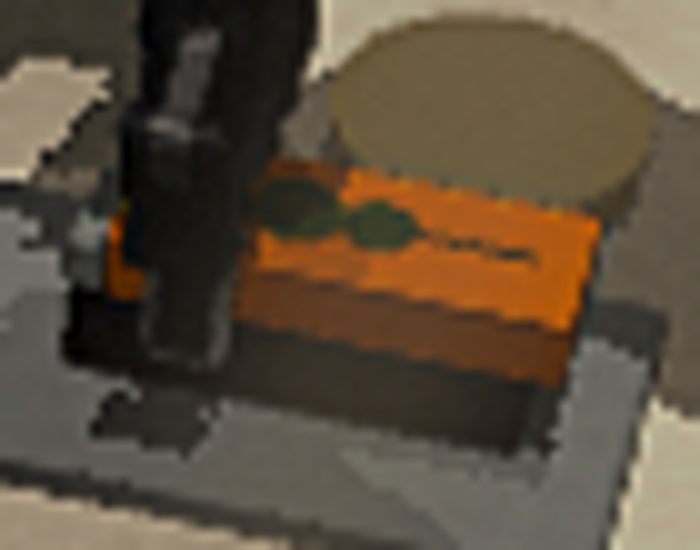

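Call:
{"op": "send_rows", "data": {
  "commands": [
    [30, 0, -1, 0, 0],
    [30, 0, -1.5, 0, 0],
    [30, 0, -2, 0, 0],
    [30, 0, -2.5, 0, 0]
  ]
}}

```text
clock: 14.0
eef_pos: [508.6, -98.2, 18.1]
tool_rot: [-3.125, 0.002, -1.367]
force: [-1.9, -1.5, 1.1]
width: 45.2
```

Call:
{"op": "send_rows", "data": {
  "commands": [
    [30, 0, -0.7, 0, 0],
    [30, 0, -1.4, 0, 0],
    [30, 0, -2, 0, 0]
  ]
}}

```text
clock: 14.3
eef_pos: [508.6, -98.2, 17.9]
tool_rot: [-3.129, 0.003, -1.367]
force: [-5.9, -2.0, 2.8]
width: 44.9
```

```bash
python3 look.py 17; python3 -c "
from h import *
crop('pics/side17.png',325,215,70,55,10,'pics/side17d.png')"
```

```text
clk 14.30 [508.6 -98.2  17.9] yaw -1.367 [-3.129e+00  3.000e-03] F [-5.9 -2.   2.8] w 44.9 q7 -1.33
-> [-2.5, 9.6, -52.2] roll 0.1
```

View pics/side17d.png

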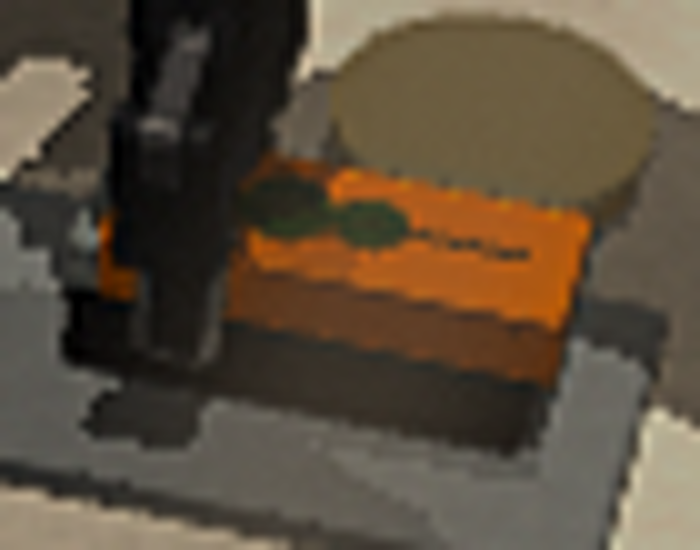

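Call:
{"op": "send_rows", "data": {
  "commands": [
    [60, 0, 0, 0, 0],
    [60, 0, 0, 0, 0],
    [85, 0, 0, 0, 0],
    [85, 0, 0, 0, 0]
  ]
}}

```text
clock: 14.8
eef_pos: [509.4, -98.0, 18.1]
tool_rot: [-3.127, 0.003, -1.367]
force: [-0.2, 0.2, 0.2]
width: 84.2
```

Call:
{"op": "send_rows", "data": {
  "commands": [
    [85, 0, 0, -25, 0],
    [85, 0, 0, -60, 0],
    [85, 0, 0, -110, 0],
    [85, 0, 0, -160, 0],
    [85, 0, 0, -190, 0]
  ]
}}

```text
clock: 15.3
eef_pos: [508.4, -99.2, 211.9]
tool_rot: [-3.122, 0.001, -1.367]
force: [0.5, -0.3, -0.8]
width: 84.8
```

```bash
python3 look.py 18
```

```text
clk 15.30 [508.4 -99.2 211.9] yaw -1.367 [-3.122e+00  1.000e-03] F [ 0.5 -0.3 -0.8] w 84.8 q7 -1.29
-> [-3.1, 12.7, 141.7] roll 0.2
```

View pics/side18c.png

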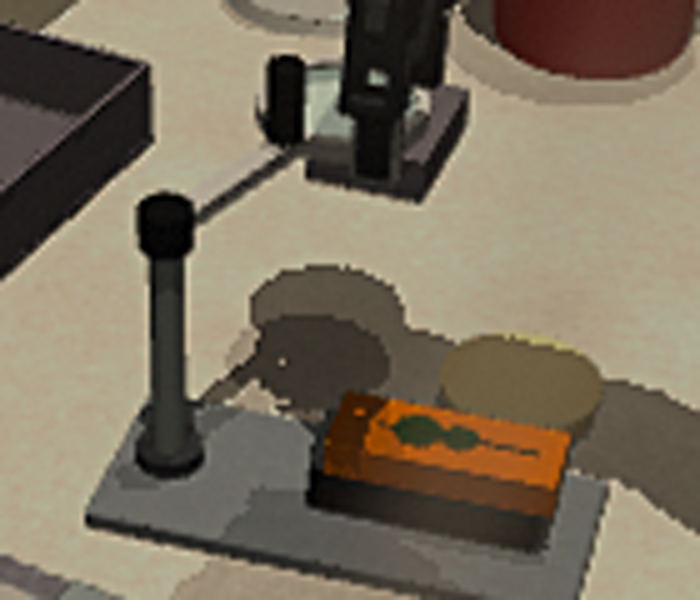

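View pics/top18c.png

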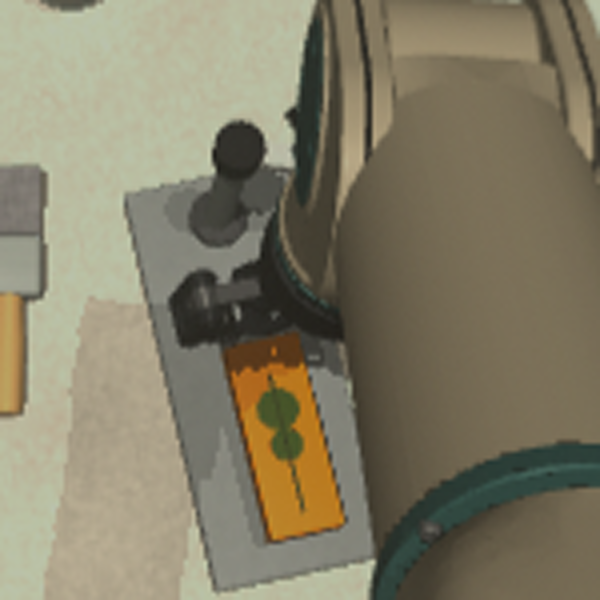

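```bash
python3 -c "
from h import *
go((602.5,-171,220,-.15))"
```

```text
clk 15.40 [510.2 -99.5 212.7] yaw -1.367 [-3.118e+00 -1.000e-03] F [-0.1  0.3  0.1] w 84.7 q7 -1.29
-> [88.7, -76.1, -5.4] roll -69.7
```

Call:
{"op": "send_rows", "data": {
  "commands": [
    [85, 15, -13, -10, -8],
    [85, 30, -26, -10, -16],
    [85, 45, -39, -10, -24],
    [85, 60, -51, -10, -32],
    [85, 75, -64, -10, -40]
  ]
}}

```text
clock: 15.9
eef_pos: [587.8, -160.4, 223.1]
tool_rot: [-3.125, -0.015, -0.663]
force: [0.4, 0.7, -0.3]
width: 84.8
```

```bash
python3 -c "
from h import *
go((602.5,-171,220,-.15))"
```

```text
clk 15.90 [ 587.8 -160.4  223.1] yaw -0.663 [-3.125 -0.015] F [ 0.4  0.7 -0.3] w 84.8 q7 -0.61
-> [18.1, -0.6, 3.4] roll -29.4
```

Call:
{"op": "send_rows", "data": {
  "commands": [
    [85, 18, -1, 0, -8],
    [85, 18, -1, 0, -16],
    [85, 18, -1, 0, -24],
    [85, 18, -1, 0, -29],
    [85, 18, -1, 0, -29]
  ]
}}

```text
clock: 16.4
eef_pos: [602.1, -170.6, 222.1]
tool_rot: [-3.133, -0.019, -0.157]
force: [0.3, 0.2, 0.1]
width: 84.7
```

```bash
sed -i "s/(300,150,150,150),4/(330,130,130,130),5/;s/(270,150,140,120)/(290,110,140,120)/" look.py; python3 look.py 20;  python3 -c "
from h import *
go((602.5,-171,165,-.15))"
```

```text
clk 16.40 [ 602.1 -170.6  222.1] yaw -0.157 [-3.133 -0.019] F [0.3 0.2 0.1] w 84.7 q7 -0.17
-> [-117.1, -54.1, 150.3] roll 69.5
clk 16.50 [ 602.3 -170.6  222.5] yaw -0.159 [-3.133 -0.02 ] F [-0.5  0.5  1.3] w 85.0 q7 -0.18
-> [-0.8, 0.8, 57.5] roll -0.5
```

View pics/side20c.png

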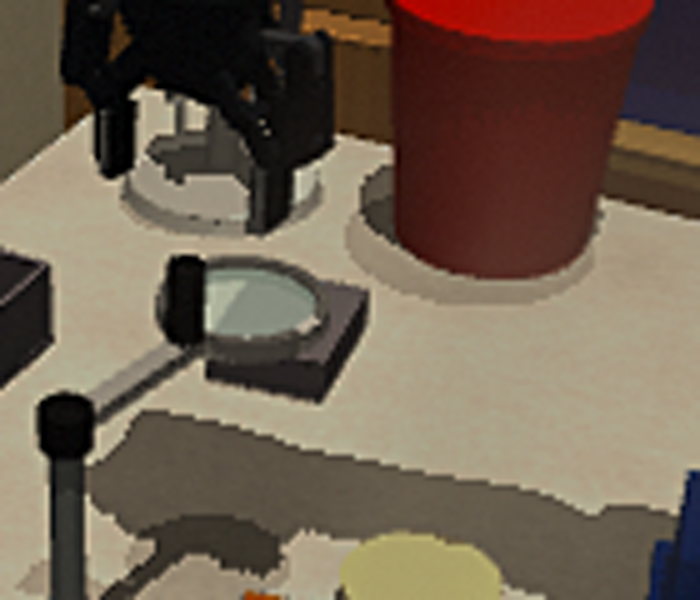

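View pics/top20c.png

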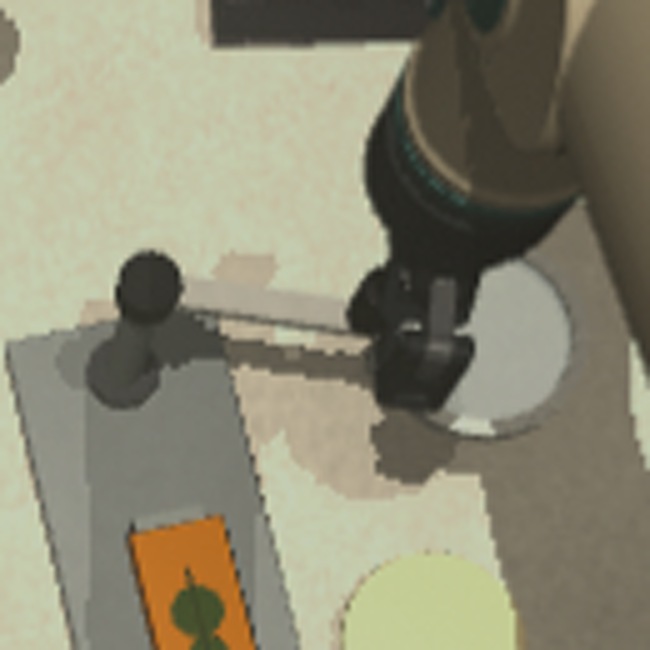

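Call:
{"op": "send_rows", "data": {
  "commands": [
    [85, -1, 1, 30, 0],
    [85, -1, 1, 58, 0],
    [85, -1, 1, 58, 0],
    [40, -1, 1, 58, 0],
    [10, -1, 1, 58, 0]
  ]
}}

```text
clock: 17.0
eef_pos: [603.5, -171.1, 166.1]
tool_rot: [-3.133, -0.022, -0.16]
force: [1.0, 0.3, 0.6]
width: 58.5
```

Call:
{"op": "send_rows", "data": {
  "commands": [
    [10, 0, 0, 0, 0],
    [10, 0, 0, 0, 0]
  ]
}}

```text
clock: 17.2
eef_pos: [604.5, -171.2, 167.5]
tool_rot: [-3.134, -0.025, -0.16]
force: [-0.4, -0.3, -0.2]
width: 27.7
```

```bash
python3 look.py 21
```

```text
clk 17.20 [ 604.5 -171.2  167.5] yaw -0.160 [-3.134 -0.025] F [-0.4 -0.3 -0.2] w 27.7 q7 -0.21
-> [-119.2, -54.5, 95.0] roll 69.3
```

View pics/side21c.png

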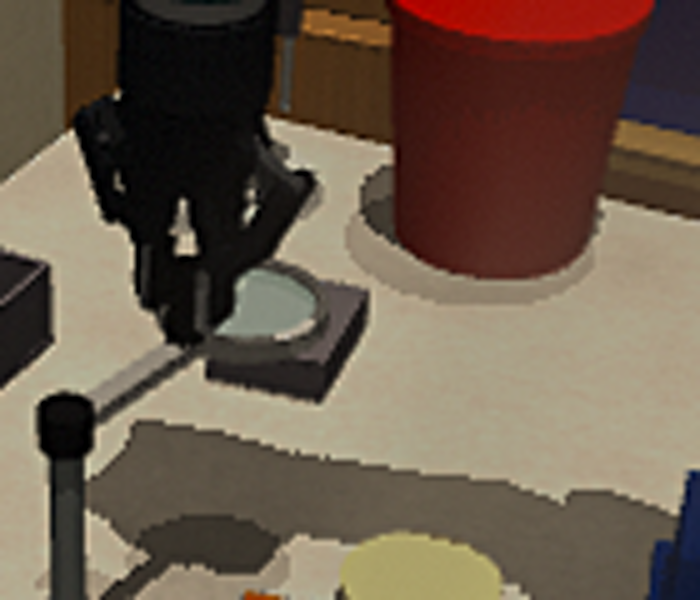

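Call:
{"op": "send_rows", "data": {
  "commands": [
    [10, 0, 0, 1, 0],
    [10, 0, 0, 1, 0]
  ]
}}

```text
clock: 17.5
eef_pos: [604.0, -171.2, 167.4]
tool_rot: [-3.134, -0.024, -0.16]
force: [-0.9, 0.5, 6.1]
width: 18.8
```

```bash
cat > arc.py <<'E'
import sys
from h import *
from cell import ctrl
s=ctrl.read_state();R=Ro.from_euler('xyz',s['tool_rot']).as_matrix()
p=np.array([616.8,-73.9]);e=s['eef_pos'];v=e[:2]-p;r=np.hypot(*v)
phi=(np.arctan2(v[1],v[0])-(np.pi+.201))%(2*np.pi)
if phi>np.pi: phi-=2*np.pi
print('clk',s['clock'],e.round(1),'r %.1f phi %.3f yaw %.3f'%(r,phi,s['tool_rot'][2]),'F',s['force'].round(1),'w %.1f'%s['width'])
for t in sys.argv[1:]:
    t=float(t);a=np.pi+.201+t;q=[*(p+98*np.array([np.cos(a),np.sin(a)])),e[2]]
    print(t,(R.T@(q-e)).round(1).tolist(),'roll %.1f'%(-np.degrees(-1.37+t-s['tool_rot'][2])))
E
python3 arc.py 1.1 1.0 .9 .8 .7
```

```text
clk 17.5 [ 604.  -171.2  167.4] r 98.1 phi 1.239 yaw -0.160 F [-0.9  0.5  6.1] w 18.8
1.1 [-13.6, -0.7, -0.3] roll 6.3
1.0 [-23.3, -2.2, -0.5] roll 12.0
0.9 [-32.8, -4.8, -0.8] roll 17.8
0.8 [-41.9, -8.2, -1.0] roll 23.5
0.7 [-50.7, -12.6, -1.1] roll 29.2
```

Call:
{"op": "send_rows", "data": {
  "commands": [
    [10, -5, 0, -1, 3],
    [10, -14, -1, -1, 6],
    [10, -23, -2, -1, 12],
    [10, -33, -5, -1, 18],
    [10, -42, -8, -1, 23.5]
  ]
}}

```text
clock: 18.0
eef_pos: [565.5, -155.9, 167.5]
tool_rot: [-3.122, -0.022, -0.575]
force: [6.2, 2.5, -4.7]
width: 18.5
```

```bash
python3 arc.py .8 .7 .6 .5 .4 .3
```

```text
clk 18.0 [ 565.5 -155.9  167.5] r 96.7 phi 0.810 yaw -0.575 F [ 6.2  2.5 -4.7] w 18.5
0.8 [-1.0, 1.3, -0.0] roll -0.3
0.7 [-10.8, 0.9, -0.3] roll 5.4
0.6 [-20.4, -0.6, -0.4] roll 11.2
0.5 [-29.9, -2.9, -0.6] roll 16.9
0.4 [-39.2, -6.3, -0.7] roll 22.6
0.3 [-48.0, -10.5, -0.8] roll 28.4
```

Call:
{"op": "send_rows", "data": {
  "commands": [
    [10, -11, 1, 0, 5.4],
    [10, -20, 0, 0, 11],
    [10, -30, -3, 0, 17],
    [10, -39, -6, 0, 22.6],
    [10, -48, -10, 0, 28.4]
  ]
}}

```text
clock: 18.5
eef_pos: [533.8, -120.6, 167.4]
tool_rot: [-3.108, -0.013, -1.074]
force: [7.8, 1.1, -2.6]
width: 18.5
```

```bash
python3 arc.py .3 .2 .1 .05 0
```

```text
clk 18.5 [ 533.8 -120.6  167.4] r 95.3 phi 0.312 yaw -1.074 F [ 7.8  1.1 -2.6] w 18.5
0.3 [-1.1, 2.7, -0.1] roll -0.2
0.2 [-10.9, 2.3, -0.2] roll 5.5
0.1 [-20.6, 0.8, -0.3] roll 11.2
0.05 [-25.4, -0.2, -0.3] roll 14.1
0.0 [-30.1, -1.5, -0.3] roll 17.0
```

Call:
{"op": "send_rows", "data": {
  "commands": [
    [10, -10, 1, 0, 5.5],
    [10, -18, 0, 0, 11],
    [10, -24, 0, 0, 14],
    [10, -28, -1, 0, 16],
    [10, -28, -1, 0, 16.5]
  ]
}}

```text
clock: 19.0
eef_pos: [524.6, -94.6, 167.5]
tool_rot: [-3.099, -0.004, -1.362]
force: [6.6, 0.9, -4.2]
width: 18.6
```

```bash
python3 arc.py 0; python3 look.py 22 >/dev/null;python3 -c "
from h import *
crop('pics/top22.png',320,160,120,130,5,'pics/top22c.png');crop('pics/side22.png',280,150,130,110,6,'pics/side22c.png')"
```

```text
clk 19.0 [524.6 -94.6 167.5] r 94.5 phi 0.020 yaw -1.362 F [ 6.6  0.9 -4.2] w 18.6
0.0 [-1.9, 3.5, -0.2] roll 0.5
```

View pics/top22c.png

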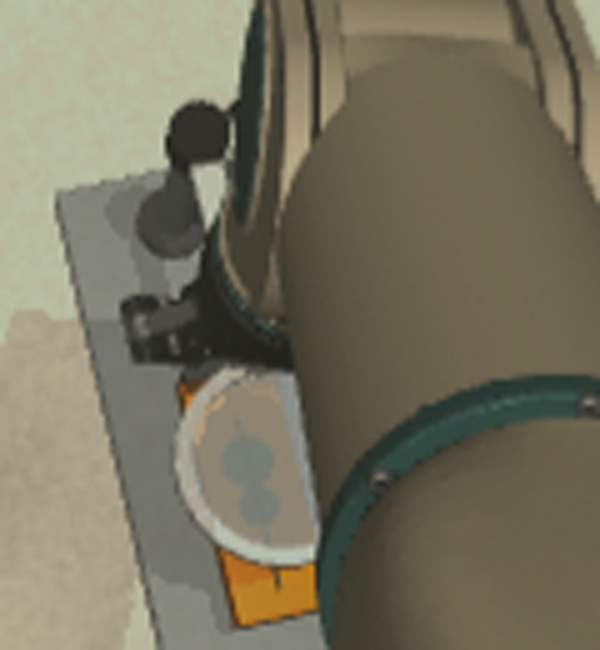

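View pics/side22c.png

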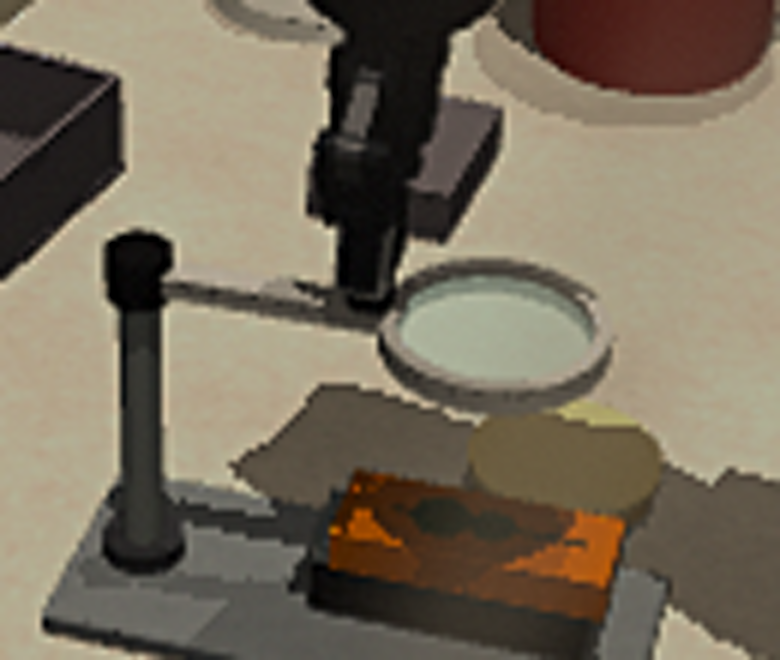

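```bash
cat > ov.py <<'E'
import sys
from h import *
from fit import W
k=sys.argv[1];S=[469.8,-103.8,.201]
t=np.linspace(0,2*np.pi,73)
for n,b,f in(('top',(320,160,120,130),5),('side',(280,150,130,110),6)):
    x0,y0,w,h=b
    im=cv2.resize(cv2.imread(f'pics/{n}{k}.png')[y0:y0+h,x0:x0+w],None,fx=f,fy=f,interpolation=cv2.INTER_CUBIC)
    for phi,c in((0,(0,0,255)),(.05,(0,255,0))):
        L=np.array([150-150*np.cos(phi),-150*np.sin(phi)])
        pts=np.c_[L[0]+46.5*np.cos(t),L[1]+46.5*np.sin(t),t*0+166]
        u=((proj(n,W(S,pts))-[x0,y0]+.5)*f).round().astype(int);cv2.polylines(im,[u],True,c,1)
    for pts in ([(60*a,23*b,62) for a,b in((1,1),(1,-1),(-1,-1),(-1,1))],):
        u=((proj(n,W(S,pts))-[x0,y0]+.5)*f).round().astype(int);cv2.polylines(im,[u],True,(255,0,255),1)
    cv2.imwrite(f'pics/{n}{k}ov.png',im)
E
python3 ov.py 22 >/dev/null
```

```text
(no output)
```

View pics/top22ov.png

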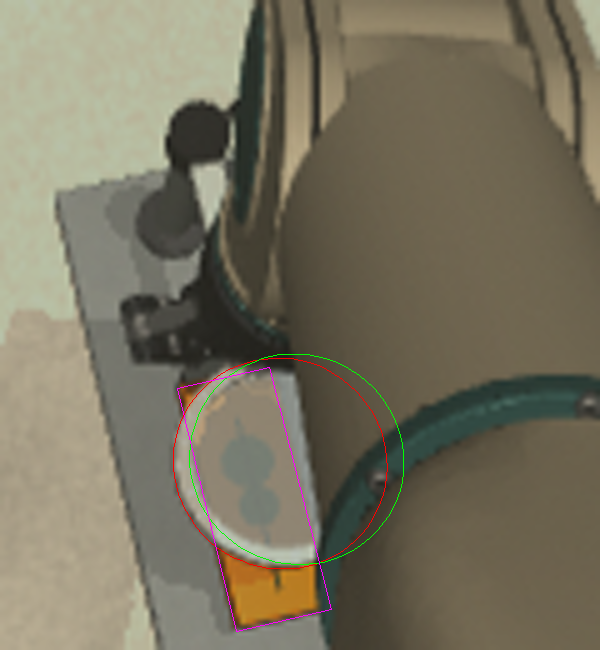

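View pics/side22ov.png

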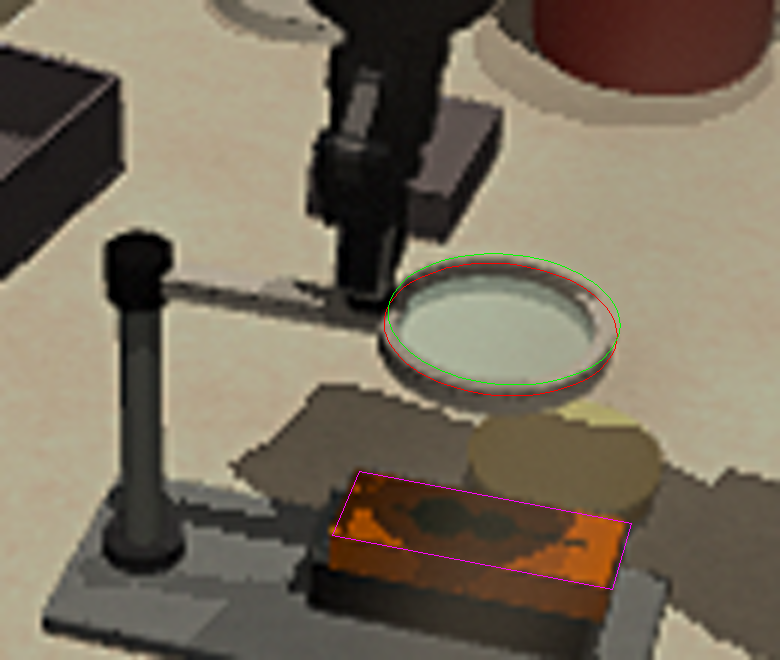

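Call:
{"op": "send_rows", "data": {
  "commands": [
    [10, -1, 0, 0, 0],
    [10, -1.5, 0, 0, 0],
    [10, -1.5, 0, 0, 0]
  ]
}}

```text
clock: 19.4
eef_pos: [524.5, -94.1, 167.5]
tool_rot: [-3.099, -0.005, -1.362]
force: [2.4, -3.0, -1.2]
width: 18.2
```

```bash
python3 arc.py 0
```

```text
clk 19.4 [524.5 -94.1 167.5] r 94.5 phi 0.015 yaw -1.362 F [ 2.4 -3.  -1.2] w 18.2
0.0 [-1.4, 3.5, -0.2] roll 0.4
```

Call:
{"op": "send_rows", "data": {
  "commands": [
    [10, -1, 0, 0, 0],
    [10, -2, 0, 0, 0],
    [10, -2, 0, 0, 0]
  ]
}}

```text
clock: 19.7
eef_pos: [524.4, -93.1, 167.6]
tool_rot: [-3.098, -0.006, -1.364]
force: [2.4, -4.0, -2.4]
width: 18.4
```

```bash
python3 arc.py 0
```

```text
clk 19.7 [524.4 -93.1 167.6] r 94.4 phi 0.003 yaw -1.364 F [ 2.4 -4.  -2.4] w 18.4
0.0 [-0.3, 3.6, -0.2] roll 0.4
```

Release and rise well clear, then check.

Call:
{"op": "send_rows", "data": {
  "commands": [
    [40, 0, 0, 0, 0],
    [40, 0, 0, 0, 0],
    [60, 0, 0, 0, 0],
    [60, 0, 0, -15, 0],
    [60, 0, 0, -40, 0]
  ]
}}

```text
clock: 20.2
eef_pos: [521.2, -92.3, 206.6]
tool_rot: [-3.102, -0.004, -1.363]
force: [-0.5, -0.3, -0.2]
width: 60.0
```

Call:
{"op": "send_rows", "data": {
  "commands": [
    [60, 0, 0, -40, 0],
    [60, 0, 0, -80, 0],
    [60, 0, 0, -90, 0],
    [60, 0, 0, -90, 0]
  ]
}}

```text
clock: 20.6
eef_pos: [518.5, -92.4, 298.3]
tool_rot: [-3.098, -0.005, -1.362]
force: [0.7, 0.6, 0.1]
width: 59.8
```

```bash
python3 -c "
from h import *
go((430,350,270,-1.36))"
```

```text
clk 20.60 [518.5 -92.4 298.3] yaw -1.362 [-3.098 -0.005] F [0.7 0.6 0.1] w 59.8 q7 -1.26
-> [-451.2, -3.9, 26.4] roll -0.1
```

Call:
{"op": "send_rows", "data": {
  "commands": [
    [60, -50, 0, 0, 0],
    [60, -100, 0, 0, 0],
    [60, -150, 0, 0, 0],
    [60, -200, 0, 0, 0],
    [60, -240, 0, 0, 0]
  ]
}}

```text
clock: 21.1
eef_pos: [466.4, 145.2, 295.3]
tool_rot: [-3.102, -0.004, -1.36]
force: [0.4, 0.4, 0.4]
width: 60.0
```

Call:
{"op": "send_rows", "data": {
  "commands": [
    [60, -50, 0, 0, 0],
    [60, -100, 0, 0, 0],
    [60, -130, 0, 0, 0],
    [60, -150, 0, 0, 0],
    [60, -150, 0, 0, 0]
  ]
}}

```text
clock: 21.6
eef_pos: [432.4, 295.1, 292.7]
tool_rot: [-3.106, -0.003, -1.353]
force: [-1.2, 0.2, 0.4]
width: 60.1
```

```bash
python3 look.py 30; python3 ov.py 30 >/dev/null
```

```text
clk 21.60 [432.4 295.1 292.7] yaw -1.353 [-3.106e+00 -3.000e-03] F [-1.2  0.2  0.4] w 60.1 q7 -2.12
-> [397.3, 29.0, 223.0] roll 1.0
```

View pics/top30ov.png

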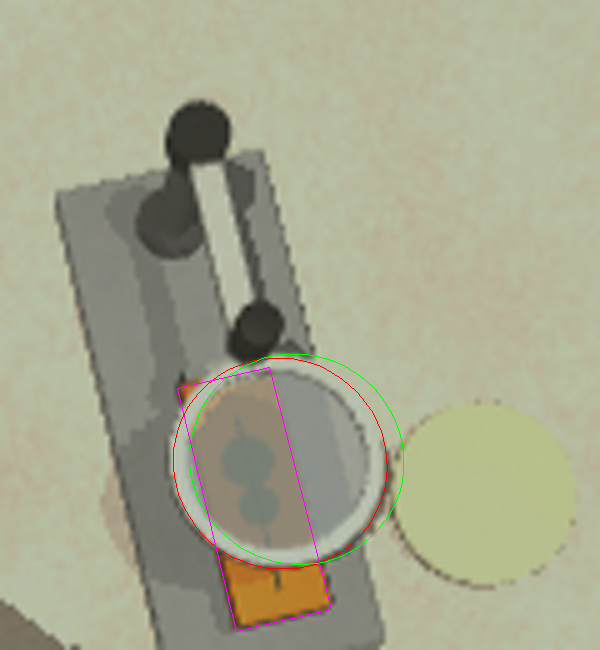

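View pics/side30ov.png

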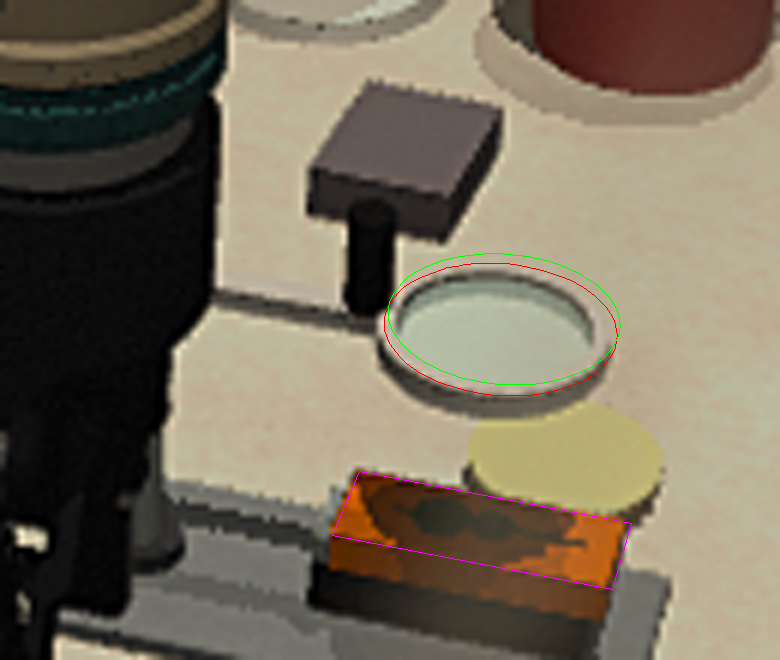

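View pics/top30.png

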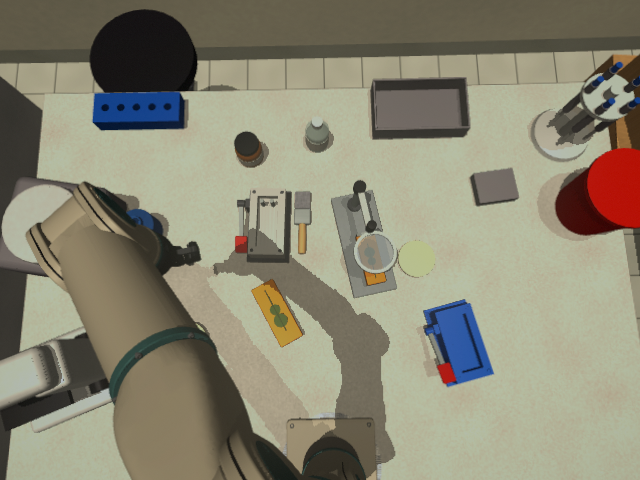

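```bash
python3 -c "
from h import *
crop('pics/side30.png',338,188,50,40,15,'pics/s30l.png')
S=[469.8,-103.8,.201]
" ; python3 - <<'E' | tail -3
from h import *
from fit import W
S=[469.8,-103.8,.201];t=np.linspace(0,2*np.pi,361)
for r,z in((46.5,166),(46.5,154),(40,166)):
    u=(proj('side',W(S,np.c_[46.5/46.5*r*np.cos(t),r*np.sin(t),t*0+z]))-[338,188]+.5)*15
    print(r,z,'L%d R%d T%d B%d'%(u[:,0].min(),u[:,0].max(),u[:,1].min(),u[:,1].max()))
E
```

```text
46.5 166 L89 R671 T87 B418
46.5 154 L86 R664 T147 B480
40 166 L130 R630 T108 B393
```

View pics/s30l.png

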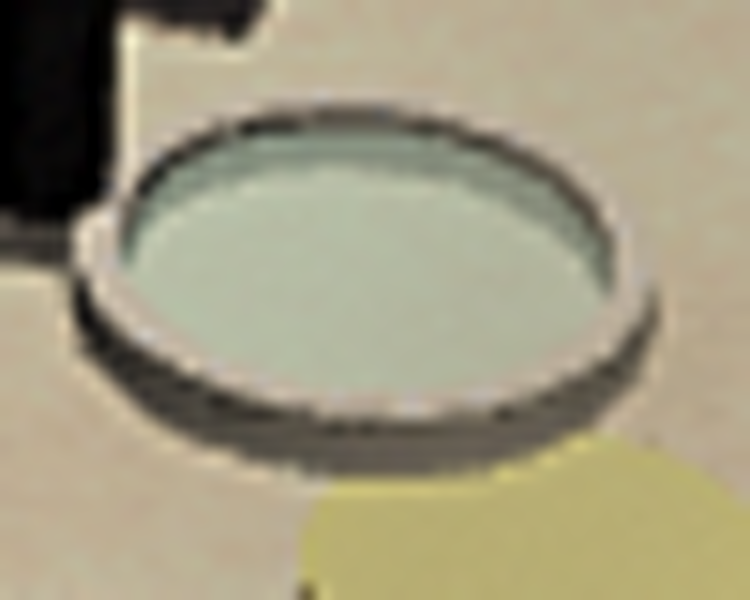

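```bash
sed -e "s#pics/{n}0.png#pics/{n}20.png#" -e "s/^s=np.load.*/s=np.array([469.8,-103.8,.201])/" -e "s/'stand.npy'/'blk.npy'/" edge.py > edge3.py
python3 - <<'E'
import re
s=open('edge3.py').read()
a=s.index("E=[");b=s.index("G={")
# block top edges z=62, and stand foot edges separately
blk="E=[('top',(-57,23,62),(57,23,62)),('top',(-57,-23,62),(57,-23,62)),('top',(-60,-20,62),(-60,20,62))]\n"
ft="E=[('top',(-75,55,12),(100,55,12)),('top',(-75,-55,12),(60,-55,12)),('top',(-80,-50,12),(-80,50,12))]\n"
open('e_b.py','w').write(s[:a]+blk+s[b:].split("for c in(")[0]);open('e_f.py','w').write(s[:a]+ft+s[b:].split("for c in(")[0])
E
python3 e_b.py | grep -A4 STAND; python3 e_f.py | grep -A4 STAND
```

```text
STAND [ 4.694716e+02 -1.059749e+02  2.067000e-01]
0 top 40 1.28 1.11
1 top 40 -0.41 0.39
2 top 40 -0.0 0.25
STAND [ 4.696675e+02 -1.031382e+02  1.990000e-01]
0 top 40 0.4 0.36
1 top 40 -0.35 0.36
2 top 40 -0.01 0.19
```

```bash
python3 - <<'E' >/dev/null
from h import *
from fit import W
S=[469.8,-103.8,.201];n='top';x0,y0,w,h,f=340,220,55,75,8
im=cv2.resize(cv2.imread('pics/top20.png')[y0:y0+h,x0:x0+w],None,fx=f,fy=f,interpolation=cv2.INTER_CUBIC)
im2=im.copy()
for pts,c in (([(60,23,62),(60,-23,62),(-60,-23,62),(-60,23,62)],(255,0,255)),([(60,17,54),(60,-17,54),(68,-17,54),(68,17,54)],(0,255,0)),([(-60,0,62),(60,0,62)],(255,0,0)),([(60,23,40),(-60,23,40)],(0,255,255))):
    u=((proj(n,W(S,pts))-[x0,y0]+.5)*f).round().astype(int);cv2.polylines(im,[u],True,c,1)
cv2.imwrite('pics/t20z.png',np.hstack([im2[:,:400],im[:,:400]]))
E
```

```text
(no output)
```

View pics/t20z.png

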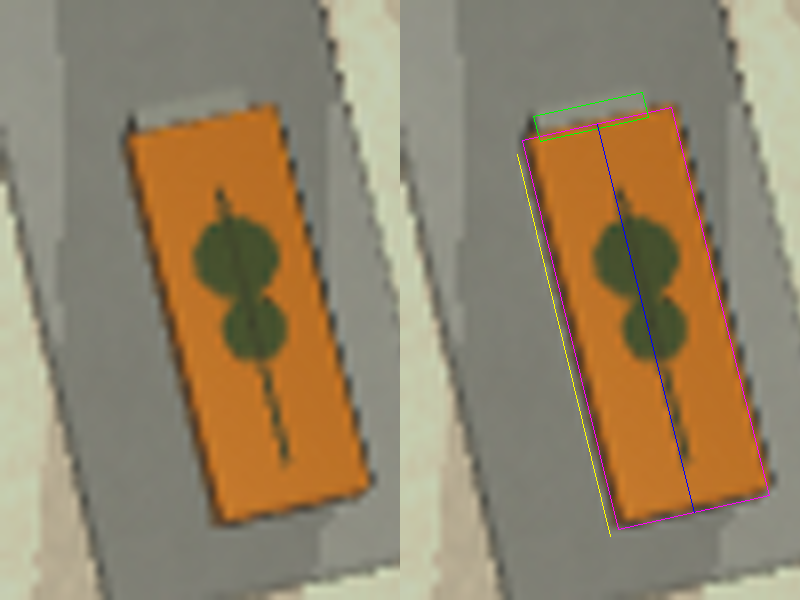

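```bash
python3 -c "
from h import *
go((430,350,270,-1.36))
from cell import ctrl
print(ctrl.finish_job())"
```

```text
clk 21.70 [434.2 290.9 293.1] yaw -1.359 [-3.105 -0.006] F [-0.5 -0.6 -1.5] w 59.8 q7 -2.12
-> [-58.8, -7.5, 23.0] roll 0.1
the job is handed in; nothing more can be done
None
```

I carried out the whole job in the order asked and handed it in at 21.7 s, with the robot clear of everything.

- **Lever:** I pressed the lever until the force rose to about 15 N, and the pad then matched its fully-down position in the side picture. The block tipped up as described.
- **Block:** I gripped it at its raised end and drew it out. I lowered it onto the rest at 12 N or less, turning it flat in the grip, then slid it to the stop until I felt about 6 N, and let go. The pictures show it flat, leaf up, touching the stop and square to within about 0.3°.
- **Magnifier:** I swung it by the knob and released it. The top picture puts the lens within about 1 mm of the middle of the rest.

**Checks that disagreed:**
- **Block off centre:** it sits about 1.5 to 2 mm to the -y side of the middle of the rest. I left it there.
- **Lens:** the side picture put it 2 to 3 mm to the +y side of the block, where the top picture suggests about 2 mm.
- **Fingertip height:** the reported tool height ran about 22 mm below where the fingertips really were. The stop point of the lever and the pictures both showed this. I worked from the measured fingertip height instead.

In the last top picture the bystanders look undisturbed, but the arm hid one dish and part of the burner.

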